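# Restand the capacitor bank and lock its sill

### The arm

A 7-joint arm with a two-finger parallel gripper is mounted at the origin on the work surface. World frame = base frame: x ahead of the robot, y to its left, z up, the work surface at z = 0. Lengths are in m, angles in rad, forces in N, time in s.
With the tool pointing down it reaches from about 0.35 to 0.9 m from the base axis. Payload 19.9 kg.
Tool frame: the origin (TCP) lies at the very end of the fingers, on their centre line; the grasp point (between the pads) lies 19 mm behind it; y points along the fingers, z is the direction in which the jaws open and shut, and the axes are right-handed (so a half turn about y gives the same grasp; the last joint's range is limited). The gripper opens to 94 mm and grips with 3 to 60 N. Pads are 16 mm wide; open, the fingers measure 119 mm over their backs; the gripper's body (75 mm by 177 mm) begins 78 mm behind the grasp point.
Start: joints at [-0.042, 0.417, -0.01, 1.614, 0.005, 1.111, -0.053], TCP at [0.625, 0, 0.205] pointing down, gripper open.
Joint ranges: [-2.81, 2.81], [-0.39, 2.02], [-1.27, 1.25], [0.06, 2.57], [-1.19, 4.33], [0.19, 2], [-2.82, 2.82]. Speed limits (rad/s): [1.89, 1.89, 2.39, 2.39, 3.01, 3.01, 3.01].

### API

Orientations are given as a rotation vector (axis times angle).
In Python, from workcell import ctrl, vision gives the robot as it stands. The module is installed in compiled form; this text tells all that it offers. Calls block until the motion is done:
- ctrl.reach(position, orientation): joint-space move of the TCP to a pose.
- ctrl.move_straight(position, ori=None, velocity=0.15, f_stop=None): straight line of the TCP; ori=None keeps the orientation; velocity is the mean speed in m/s. With f_stop (N) it stops when the force on the tool has changed by that much, and returns True; else False.
- ctrl.goto_joints(angles): joint-space move.
- ctrl.let_go() and ctrl.grasp(strength=None): open the fingers fully, or close them until they stop; strength is the grip in N (None keeps the last).
- ctrl.wait(seconds).
- ctrl.inverse_kinematics(position, orientation): joint angles nearest the present ones, or None.
- vision.camera(name): name is "scene" or "side" or "wrist"; returns the picture (420x560x3 uint8, blue, green, red); there is no depth.
- vision.camera_model(name): a dict with "K" (3x3 intrinsics, pixels), "R" (3x3) and "t" (3): a world point X has camera coordinates R X + t. Camera axes: x right, y down, z forward; pixel columns grow to the right and rows downward; lengths in m; the calibration is good to about 2 mm. A picture is of the moment at which its call begins: read the wrist's pose just before it. camera_model takes no time and is no camera call; for the wrist camera it gives the pose at the moment of the call.
A pose or a line that the arm cannot do raises ctrl.Unreachable and nothing moves.
- ctrl.job_done(): hands the job in, once; it reports no verdict.
Trained networks look in the newest picture that a camera, given by its name, has taken for a name from the list of things; names that differ only in an ending like _2 or _b are one class to them, and where a whole thing is asked for, a point or a joint stands for the part that bears it (a point fixed in the world has none). Each returns a list of dicts, best first, with "confidence" (0 to 1); they miss things now and then, are a little off and sometimes report something else, mostly with a low value. They report only what shows in the picture. A call takes as long as a camera call. They do not tell look-alikes from the thing itself.
- vision.regions_of(target, camera): "pixels" (420x560 bool, what is visible of it) and "extent" ([left, top, right, bottom] in pixels, round what is visible of it).
- vision.pinpoint(target, camera): "centre" ([row, column] in pixels: a listed point, or the origin of a listed thing).
Readings, each from a call of its own:
- ctrl.current_time(): time.
- ctrl.current_joint_positions(): joint angles.
- ctrl.current_joint_velocities(): joint speeds.
- ctrl.current_tau(): joint torques, N m.
- ctrl.current_position(): TCP position.
- ctrl.current_ee_rot(): TCP orientation.
- ctrl.current_wrist_force(): force on the tool from outside, world axes, zero at the start.
- ctrl.current_moment(): the same for the moment, N m.
- ctrl.current_width(): finger opening in m.
Only numpy, scipy, OpenCV 4.12 (cv2) and the standard library are available. Lean on these libraries where they do the work, as an engineer would, in place of code of your own. Each camera call takes 0.05 s, during which the arm holds its last target. There are 200 camera calls.

### The job

Some capacitors of the bank have tipped over: first stand every one of them upright on its foot in the lane between the blue fence and the sill's black slot, in line with those still standing. Then use the ring wrench, not the fingers, to turn the hex head in the corner clockwise until it stops, so that the orange sill is fully up, lifting and reseating the wrench for each short stroke between the two walls. Finally lay the wrench back on the green mat, with all capacitors still standing in the lane and the meter, mug and screwdriver left where they are.

Things in the scene. Friction and masses are not known exactly. Their poses are not given: they have to be found in the camera images.
- rig: fixed capacitor rack: grey base plate, top 20 mm above the table, 160 mm deep (its x from -100 to +60 mm), 470 mm long (its y from -235 to +235 mm). Origin on the table under the plate, x axis away from the robot, z up. An upright blue fence runs along its far edge: inner face at x = +45 mm, top 45 mm above the table. A 12 mm thick foot plate joins it at its -y end and carries the corner
- lane (a point): middle of the lane, on the plate's top, at rack x = +12, y = 0; axes as the rack's. The lane runs along y between the fence and the sill's black slot (rack x -30 to -22 mm); a capacitor is in the lane with its foot centre within 12 mm of this line, its sides square to it. Five white squares at y = -176, -88, 0, 88, 176 mm mark places
- corner (a point): on the hex head's axis (rack x = -20, y = -350 mm), 60 mm above the table; axes as the rack's. Two upright blue walls, 8 mm thick, tops 90 mm above the table, stand 40 to 112 mm from this axis, inner faces on rays 58 deg either side of -x. So the wrench handle must point within about 48 deg of -x; with fingers gripping it 90 mm out, within about 42 deg
- hexhead: steel hex head, 30 mm across flats, 16 mm high, a 7 mm cone above it as lead-in; origin on its axis at the underside of the hex, where a 46 mm flange carries the seated wrench. Its x axis is square to two flats (red mark on top towards -x). The wrench fits with its x axis along the head's, or at any multiple of 60 deg from it. Turns at about 0.3 N m
- cam (a joint): turn of the hex head, rad: grows clockwise seen from above, from 0 (head's x axis along the rack's x axis) to the hard stop at 3.0; starts between 0 and 0.5. It lifts the orange sill 6 mm per rad out of its slot: the sill's top is 3.5 mm below the plate's top at 0, 14.5 mm above it at 3.0
- wrench: steel ring wrench with red handle, 0.22 kg, 14 mm thick; origin at the ring's centre, at its underside; the handle (14 mm wide and high) runs along its -x axis from 22 to 164 mm. The ring's six-sided hole is 32.4 mm across flats (two of them square to x), outside 46 mm; about 9 deg of play either way on the head. Starts flat on the mat
- wrench_mid (a point): point on the wrench handle, 80 mm from the ring's centre, at mid thickness
- mat: fixed green tool mat 110 (x) x 240 (y) x 3 mm; origin under its centre, on the table
- meter: yellow handheld meter 150 x 75 x 35 mm, origin at the centre of its underside, to be left alone
- mug: white mug 80 mm wide, 90 mm tall, origin at the centre of its foot, to be left alone
- driver: screwdriver with a red handle, about 200 mm long, lying beyond the rack's fence, to be left alone
- T1: square-can capacitor, 42 x 42 mm and 94 mm tall (two 8 mm brass terminals stand proud of its top), 0.25 kg, blue with a black foot and grey top; origin at the centre of its foot, its z axis points from foot to top. Lies on its side on the plate at the start, foot in the lane and top towards the robot, flat side down; may be absent
- T2: square-can capacitor, 42 x 42 mm and 94 mm tall (two 8 mm brass terminals stand proud of its top), 0.25 kg, blue with a black foot and grey top; origin at the centre of its foot, its z axis points from foot to top. Lies on its side on the plate at the start, foot in the lane and top towards the robot, flat side down; may be absent
- T3: square-can capacitor, 42 x 42 mm and 94 mm tall (two 8 mm brass terminals stand proud of its top), 0.25 kg, blue with a black foot and grey top; origin at the centre of its foot, its z axis points from foot to top. Lies on its side on the plate at the start, foot in the lane and top towards the robot, flat side down; may be absent
- N1: square-can capacitor, 42 x 42 mm and 94 mm tall (two 8 mm brass terminals stand proud of its top), 0.25 kg, blue with a black foot and grey top; origin at the centre of its foot, its z axis points from foot to top. Stands in the lane at the start
- N2: square-can capacitor, 42 x 42 mm and 94 mm tall (two 8 mm brass terminals stand proud of its top), 0.25 kg, blue with a black foot and grey top; origin at the centre of its foot, its z axis points from foot to top. Stands in the lane at the start
Things that resemble listed ones, but are neither listed nor needed, are in the scene too. What is shaped like the T1 but brown is not meant. Leave any turquoise look-alike of the T3 alone.

How it is judged:
By the outcome, as a careful person would: the job done as asked, in the order asked, and still so for the second after the job is handed in, with the robot touching nothing.
Of T1, T2, T3 only 1 to 3 are there at a start; the rules pass over those that are not, and their reading is None.
At some moment in a run one of wrench may be knocked a few centimetres aside while the robot is not near it.
It also fails if it takes over 210 s, if anything falls off the work surface, if the arm or the gripper's body presses on something with over 40 N, if the wrist force passes 120 N, or if a joint passes its speed limit or range.

## Working session

There is one attempt and no reset: what is moved stays moved. The work goes in short steps, each a Python script; the robot and the scene stay as the last script left them, time stands still between calls to the robot, and variables do not carry over. Pictures are saved under pics/ and viewed, about 12 in all and at most 16, crops included, and the job is handed in when it is done.

```bash
mkdir -p pics; ls
python3 - <<'E'
from workcell import ctrl, vision
import cv2, numpy as np
for c in ["scene","side","wrist"]:
    im=vision.camera(c); cv2.imwrite(f"pics/{c}0.png",im)
    m=vision.camera_model(c); print(c,np.round(m["K"],1).tolist(),np.round(m["R"],3).tolist(),np.round(m["t"],3).tolist())
    for n in ["rig","lane","corner","hexhead","wrench","wrench_mid","mat","T1","N1"]:
        print(n,[(np.round(d["centre"]).tolist(),round(d["confidence"],2)) for d in vision.pinpoint(n,c)[:8]])
print(ctrl.current_time(),ctrl.current_ee_rot(),ctrl.current_position())
E
```

```text
pics
scene [[524.4, 0.0, 283.6], [0.0, 524.4, 202.1], [0.0, 0.0, 1.0]] [[0.086, 0.996, 0.008], [0.535, -0.04, -0.844], [-0.84, 0.077, -0.537]] [0.017, -0.238, 1.816]
rig [([236.0, 336.0], 0.89)]
lane [([240.0, 337.0], 0.81), ([223.0, 414.0], 0.58)]
corner [([225.0, 194.0], 0.65), ([188.0, 370.0], 0.59)]
hexhead [([223.0, 193.0], 0.76), ([222.0, 414.0], 0.3)]
wrench [([189.0, 397.0], 0.93)]
wrench_mid [([190.0, 368.0], 0.65)]
mat [([194.0, 367.0], 0.6)]
T1 [([265.0, 468.0], 0.95), ([233.0, 307.0], 0.91), ([231.0, 449.0], 0.91), ([276.0, 242.0], 0.82), ([230.0, 268.0], 0.65), ([221.0, 415.0], 0.55), ([229.0, 376.0], 0.39)]
N1 [([237.0, 341.0], 0.93), ([232.0, 376.0], 0.66)]
side [[540.3, 0.0, 286.1], [0.0, 540.3, 200.5], [0.0, 0.0, 1.0]] [[0.945, -0.325, 0.023], [-0.19, -0.607, -0.771], [0.265, 0.725, -0.636]] [-0.583, 0.095, 1.322]
rig [([176.0, 279.0], 0.74), ([174.0, 287.0], 0.45)]
lane [([245.0, 326.0], 0.69), ([171.0, 284.0], 0.63)]
corner [([170.0, 282.0], 0.74), ([246.0, 326.0], 0.63)]
hexhead [([248.0, 331.0], 0.7)]
wrench [([149.0, 192.0], 0.86), ([127.0, 263.0], 0.46)]
wrench_mid [([164.0, 193.0], 0.81)]
mat [([164.0, 195.0], 0.88), ([171.0, 283.0], 0.2)]
T1 [([128.0, 261.0], 0.88), ([202.0, 307.0], 0.87), ([122.0, 256.0], 0.63), ([215.0, 362.0], 0.6), ([115.0, 294.0], 0.58), ([184.0, 301.0], 0.57)]
N1 [([170.0, 288.0], 0.96), ([158.0, 274.0], 0.8)]
wrist [[341.9, 0.0, 274.3], [0.0, 341.9, 209.6], [0.0, 0.0, 1.0]] [[1.0, 0.0, -0.001], [0.0, -0.971, 0.241], [-0.001, -0.241, -0.971]] [-0.624, -0.027, 0.391]
rig []
lane []
corner []
hexhead []
wrench [([288.0, 287.0], 0.56)]
wrench_mid []
mat []
T1 [([209.0, 288.0], 0.93), ([288.0, 288.0], 0.68)]
N1 [([33.0, 273.0], 0.66), ([133.0, 281.0], 0.58)]
1.5 [-1.20926085  1.20927576 -1.20917548] [6.24974844e-01 1.26443431e-05 2.05421485e-01]
```

Run:
```python
import cv2,numpy as np
a=cv2.imread("pics/scene0.png")[140:350,120:540]; b=cv2.imread("pics/side0.png")[60:330,120:440]
cv2.imwrite("pics/v1.png",cv2.resize(a,(800,400),interpolation=cv2.INTER_CUBIC))
cv2.imwrite("pics/v2.png",cv2.resize(b,(711,600),interpolation=cv2.INTER_CUBIC))
```

```text
(no output)
```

View pics/v1.png

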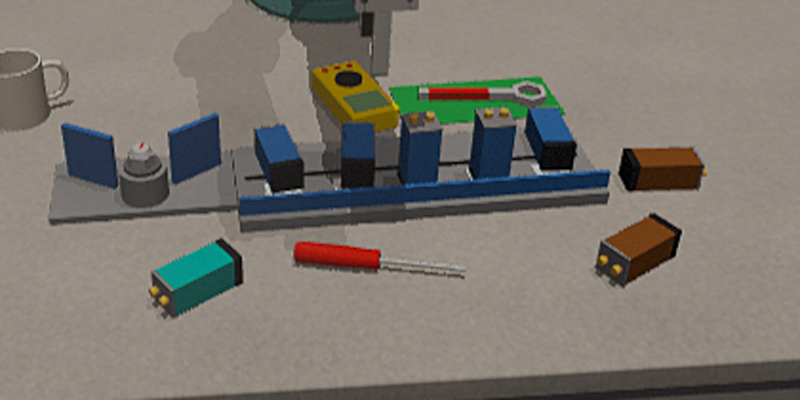

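View pics/v2.png

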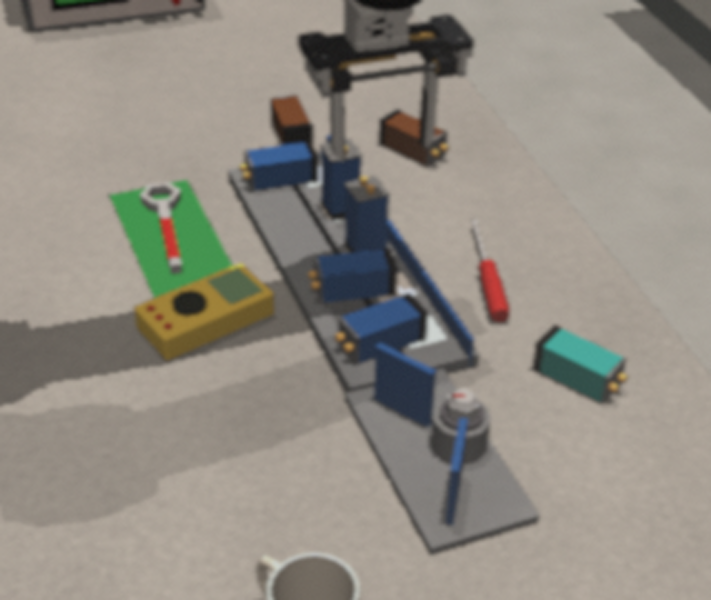

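View pics/wrist0.png

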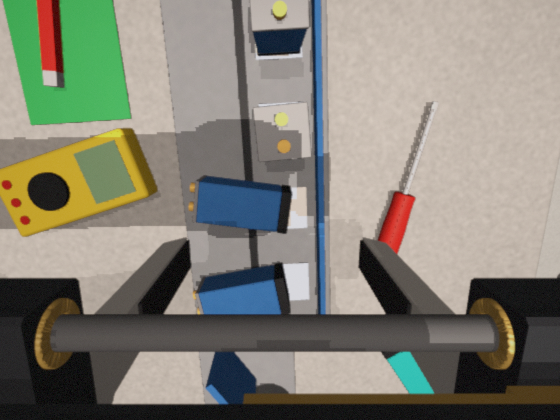

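Three cans are tipped (places -176, -88 and +176) and two stand (0 and +88). The wrench is on the mat, and the two brown cans and the turquoise one are decoys. Next I'll survey from above with the wrist camera.

```bash
cat > h.py <<'E'
from workcell import ctrl, vision
import cv2, numpy as np
from scipy.spatial.transform import Rotation as Ro
def ori(yaw=0., tilt=0.):
    """tool along d; tilt>0: fingers point towards heading (yaw dir x'), jaws along heading's y'."""
    z=np.array([0,1,0.]); y=np.array([np.sin(tilt),0,-np.cos(tilt)]); x=np.cross(y,z)
    return (Ro.from_euler('z',yaw)*Ro.from_matrix(np.c_[x,y,z])).as_rotvec()
def bp(m,rc,z):
    """pixel (row,col) -> world point on plane z"""
    rc=np.atleast_2d(np.asarray(rc,float)); d=np.c_[rc[:,1],rc[:,0],np.ones(len(rc))]@np.linalg.inv(m["K"]).T@m["R"]
    c=-m["R"].T@m["t"]; return c+d*((z-c[2])/d[:,2])[:,None]
def pj(m,P):
    q=(np.atleast_2d(P)@m["R"].T+m["t"])@m["K"].T; return q[:,1::-1]/q[:,2:]
E
python3 - <<'E'
from h import *
s=vision.camera_model("scene"); d=vision.camera_model("side"); w=vision.camera_model("wrist")
print("lane",bp(s,[240,337],.02),bp(d,[171,284],.02)); print("hex",bp(s,[223,193],.06),bp(d,[247,329],.06)); print("mat",bp(s,[194,367],0),bp(d,[164,195],0))
print("cam rel tcp",-w["R"].T@w["t"]-ctrl.current_position())
R0=Ro.from_rotvec(ctrl.current_ee_rot()); print(np.round(R0.as_matrix(),2).tolist())
for yaw in (0,np.pi):
  for tl in (-60,-50,-40,0,40,50,60):
    print(yaw,tl,[ctrl.inverse_kinematics([x,y,.12],ori(yaw,np.radians(tl if yaw==0 else -tl))) is not None for x in (.58,.68) for y in (-.2,0,.25)])
E
```

```text
lane [[0.65013313 0.05608022 0.02      ]] [[0.63415557 0.07019709 0.02      ]]
hex [[ 0.61028085 -0.28649528  0.06      ]] [[ 0.61993714 -0.28891475  0.06      ]]
mat [[0.41478074 0.18396714 0.        ]] [[0.40593224 0.20514244 0.        ]]
cam rel tcp [-2.71978340e-05  6.84998968e-02  1.80127557e-01]
[[-0.0, -0.0, 1.0], [-1.0, -0.0, -0.0], [0.0, -1.0, -0.0]]
0 -60 [False, False, False, False, False, False]
0 -50 [True, True, True, False, False, False]
0 -40 [True, True, True, True, True, False]
0 0 [True, True, True, True, True, True]
0 40 [True, True, True, True, True, True]
0 50 [True, True, True, True, True, True]
0 60 [True, True, True, True, True, True]
3.141592653589793 -60 [False, False, False, False, False, False]
3.141592653589793 -50 [True, True, True, False, False, False]
3.141592653589793 -40 [True, True, True, True, True, False]
3.141592653589793 0 [True, True, True, True, True, True]
3.141592653589793 40 [True, True, True, True, True, False]
3.141592653589793 50 [True, True, True, True, True, True]
3.141592653589793 60 [True, True, True, True, True, True]
```

Run:
```python
from h import *
import pickle
o0=ctrl.current_ee_rot(); out=[]
for i,(p,names) in enumerate([((.56,.10,.36),["wrench","T1","N1"]),((.58,-.2,.36),["hexhead","corner","T1"])]):
    ctrl.reach(p,o0); ctrl.wait(.2)
    m=vision.camera_model("wrist"); im=vision.camera("wrist"); cv2.imwrite(f"pics/w{i+1}.png",im); rec=dict(m=m,im=im)
    for n in names:
        r=vision.regions_of(n,"wrist"); rec[n]=r
        for q in r:
            box=cv2.minAreaRect(np.argwhere(q["pixels"]).astype(np.float32)); print(n,round(q["confidence"],2),q["extent"],np.round(box[0]),np.round(box[1]),round(box[2]))
    out.append(rec)
pickle.dump(out,open("survey.pkl","wb")); print(ctrl.current_time())
```

```text
wrench 0.69 [263.2, 226.6, 330.5, 263.7] [243. 296.] [68. 34.] 83
T1 0.96 [241.1, 38.0, 324.1, 79.4] [ 60. 283.] [78. 38.] 88
T1 0.92 [261.5, 286.1, 325.2, 311.8] [299. 293.] [30. 66.] 1
T1 0.84 [395.7, 353.5, 424.3, 383.0] [366. 411.] [39. 13.] 33
T1 0.82 [405.4, 0.0, 475.0, 69.5] [ 29. 440.] [76. 48.] 23
T1 0.63 [259.5, 225.8, 331.2, 263.0] [244. 295.] [69. 34.] 84
N1 0.98 [303.5, 115.6, 351.9, 151.4] [134. 328.] [35. 42.] 2
N1 0.93 [308.0, 182.7, 348.7, 225.6] [203. 327.] [44. 39.] 3
hexhead 0.83 [290.6, 219.5, 317.3, 245.4] [232. 300.] [29. 29.] 90
hexhead 0.25 [131.5, 303.1, 184.1, 375.8] [346. 168.] [42. 78.] 58
corner 0.77 [233.7, 1.3, 354.3, 304.6] [151. 293.] [304. 116.] 1
T1 0.94 [380.0, 148.5, 442.5, 216.3] [182. 414.] [69. 36.] 29
T1 0.82 [242.9, 90.5, 321.0, 132.9] [111. 281.] [33. 76.] 11
T1 0.74 [243.1, 3.9, 326.8, 55.5] [ 30. 282.] [79. 43.] 82
4.25
```

View pics/w1.png

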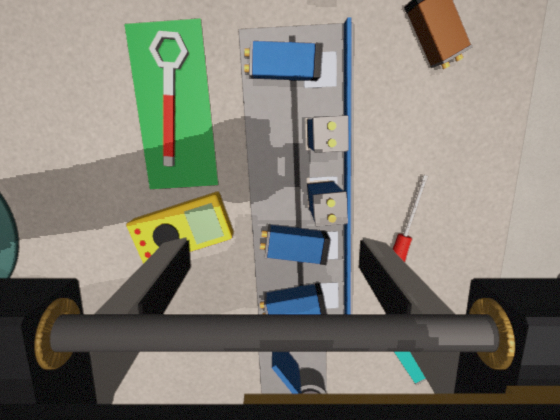

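View pics/w2.png

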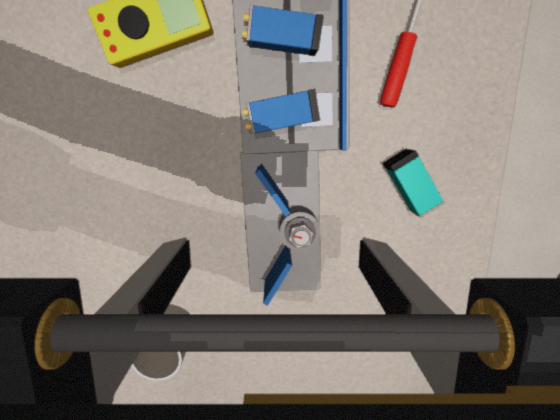

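```bash
cat > rackfit.py <<'E'
from h import *
import pickle
from scipy.optimize import least_squares
from scipy.ndimage import map_coordinates
S=pickle.load(open("survey.pkl","rb"))
def W(p,P): 
    c,s=np.cos(p[2]),np.sin(p[2]); P=np.asarray(P,float)
    return np.c_[p[0]+c*P[:,0]-s*P[:,1],p[1]+s*P[:,0]+c*P[:,1],P[:,2]]
def obs(p,rec,base,axis,rng,dark=False):
    """search edge around base points (rack frame) along axis; returns measured offsets (m)"""
    g=cv2.cvtColor(rec["im"],cv2.COLOR_BGR2GRAY).astype(float); o=np.arange(-rng,rng,.0005); res=[]
    for b in base:
        P=np.repeat([b],len(o),0).astype(float); P[:,axis]+=o
        rc=pj(rec["m"],W(p,P)); 
        if rc.min()<3 or rc[:,0].max()>(315) or rc[:,1].max()>556: continue
        if any(230<r and (c<195 or c>355) for r,c in rc): continue
        v=np.convolve(map_coordinates(g,rc.T,order=1),np.ones(3)/3,'same')
        if dark: 
            k=v[4:-4].argmin()+4; res.append((*b,o[k],v.mean()-v[k]))
        else:
            d=abs(v[6:]-v[:-6]); d[:4]=0; d[-4:]=0; k=d.argmax(); res.append((*b,o[k+3],d[k]))
    return np.array(res).reshape(-1,5)
p=np.array([.633,.06,.05])
a=bp(S[0]["m"],[[28,240],[37,292]],.02); b=bp(S[1]["m"],[[151,243],[75,236]],.02)
print(a,b); v=a[0]-b[0]; yaw=np.arctan2(v[1],v[0])-np.pi/2; c=(a[0]+b[0])/2; p=np.array([c[0]+.1*np.cos(yaw),c[1]+.1*np.sin(yaw),yaw]); print("init",p)
for it,rng in enumerate((.012,.008,.006,.006)):
    L=[]
    for rec in S:
        for base,ax,dk in (([(-.1,y,.02) for y in np.arange(-.22,.225,.01)],0,False),([(-.026,y,.02) for y in np.arange(-.22,.225,.005)],0,True),
                     ([(x,.235,.02) for x in np.arange(-.09,.03,.005)],1,False),([(x,-.235,.02) for x in np.arange(-.09,.03,.005)],1,False)):
            r=obs(p,rec,base,ax,rng,dk)
            if len(r)==0: continue
            r=r[r[:,4]>12]; med=np.median(r[:,3]) if len(r) else 0
            r=r[abs(r[:,3]-med)<.004]
            if it==3: print(ax,dk,base[0][:2],len(r),round(med*1e3,1),np.round(r[:,3].std()*1e3,1))
            L+= [(*q[:3],ax,q[3]) for q in r]
    L=np.array(L)
    def f(q):  # points measured in p frame -> rack coordinate in q frame
        M=L[:,:3].copy(); M[np.arange(len(L)),L[:,3].astype(int)]+=L[:,4]
        X=W(p,M); d=X[:,:2]-q[:2]; c,s=np.cos(q[2]),np.sin(q[2]); l=np.c_[c*d[:,0]+s*d[:,1],-s*d[:,0]+c*d[:,1]]
        return np.where(L[:,3]==0,l[:,0]-L[:,0],l[:,1]-L[:,1])
    p=least_squares(f,p,loss='soft_l1',f_scale=.0015).x
print("rack",p,np.degrees(p[2])); np.save("rack.npy",p)
hx=W(p,[[-.02,-.35,.06],[-.02,-.35,.083]]); print("corner",hx, pj(S[1]["m"],hx), "lane",W(p,[[.012,0,.02]]))
for rec in S:
    for q in rec["T1"]:
        if q["confidence"]<.5: continue
        h,_=cv2.findContours(q["pixels"].astype(np.uint8),cv2.RETR_EXTERNAL,cv2.CHAIN_APPROX_NONE); h=max(h,key=cv2.contourArea)[:,0,::-1]
        X=bp(rec["m"],h,.062)[:,:2]; r=cv2.minAreaRect((X*1000).astype(np.float32)); print(round(q["confidence"],2),np.round(r[0]),np.round(r[1]),round(r[2],1))
E
python3 rackfit.py
```

```text
[[0.5116784  0.29726847 0.02      ]
 [0.58361139 0.28573913 0.02      ]] [[ 0.532701   -0.16834882  0.02      ]
 [ 0.52485723 -0.06107743  0.02      ]]
init [0.62208793 0.06897023 0.04511932]
0 False (-0.1, np.float64(-0.22)) 43 -0.5 0.4
0 True (-0.026, np.float64(-0.22)) 56 0.5 0.9
1 False (np.float64(-0.09), 0.235) 23 0.0 0.4
0 False (-0.1, np.float64(-0.22)) 19 -0.5 0.3
0 True (-0.026, np.float64(-0.22)) 17 0.5 1.0
1 False (np.float64(-0.09), -0.235) 22 0.8 1.4
rack [0.61954412 0.06797915 0.04955262] 2.839155925271583
corner [[ 0.61690499 -0.28258188  0.06      ]
 [ 0.61690499 -0.28258188  0.083     ]] [[231.73221323 299.38108233]
 [236.69300515 300.53224399]] lane [[0.63152939 0.06857354 0.02      ]]
0.96 [570. 248.] [ 46. 101.] 87.8
0.92 [587. -92.] [102.  51.] 1.5
0.84 [ 780. -211.] [21. 72.] 33.0
0.82 [768. 286.] [58. 95.] 29.4
0.63 [589.  -3.] [ 53. 102.] 83.1
0.94 [ 777. -209.] [ 48. 103.] 32.7
0.82 [ 588. -113.] [101.  43.] 11.1
0.74 [589. -13.] [ 50. 100.] 82.8
```

```bash
cat >> h.py <<'E'
from scipy.optimize import minimize
rack=np.load("rack.npy")
def W(P,p=rack):
    c,s=np.cos(p[2]),np.sin(p[2]); P=np.atleast_2d(np.asarray(P,float))
    return np.c_[p[0]+c*P[:,0]-s*P[:,1],p[1]+s*P[:,0]+c*P[:,1],P[:,2]]
def hullmask(m,P):
    rc=pj(m,P); k=np.zeros((420*4,560*4),np.uint8); cv2.fillConvexPoly(k,cv2.convexHull(np.round((rc[:,::-1]+.5)*4-.5).astype(np.int32)),1); return k>0
def canpts(q,stand):
    a=.021
    if stand: B=[(x,y,z) for x in (-a,a) for y in (-a,a) for z in (.02,.114)]
    else: B=[(x,y,z) for x in (-.094,0) for y in (-a,a) for z in (.02,.062)]
    return W(W(B,(q[0],q[1],q[2])))
def fitcan(m,mask,q0,stand):
    """q = foot centre (rack x,y) and yaw"""
    M=cv2.resize(mask.astype(np.uint8),(2240,1680),interpolation=cv2.INTER_LINEAR)>0
    def f(q):
        H=hullmask(m,canpts(q,stand)); return 1-(H&M).sum()/(H|M).sum()
    r=minimize(f,q0,method='Nelder-Mead',options=dict(initial_simplex=np.array(q0)+np.array([[0,0,0],[.01,0,0],[0,.01,0],[0,0,.15]]),xatol=1e-4,fatol=1e-4))
    return r.x,1-r.fun
E
python3 - <<'E'
from h import *
import pickle
S=pickle.load(open("survey.pkl","rb"))
for k,i,y,st,n in ((0,0,.176,0,"T1"),(0,4,-.088,0,"T1"),(1,2,-.088,0,"T1"),(1,1,-.176,0,"T1"),(0,0,.088,1,"N1"),(0,1,0,1,"N1")):
    q,v=fitcan(S[k]["m"],S[k][n][i]["pixels"],[.012,y,0],st); print(k,y,np.round(q,4),round(np.degrees(q[2]),1),round(v,3))
# wrench: red handle & ring on mat
im=S[0]["im"].astype(int); m=S[0]["m"]; sub=np.zeros(im.shape[:2],bool); sub[20:185,128:215]=1
g=(im[...,1]-np.maximum(im[...,0],im[...,2])>40)
red=(im[...,2]-np.maximum(im[...,0],im[...,1])>60)&sub; print("red",red.sum())
notg=(~g&sub).astype(np.uint8); n,l,st,c=cv2.connectedComponentsWithStats(notg); k=l[tuple(np.argwhere(red)[len(np.argwhere(red))//2])]; print(st[k])
w=l==k; cn,hi=cv2.findContours(w.astype(np.uint8),cv2.RETR_CCOMP,cv2.CHAIN_APPROX_NONE)
for c,hh in zip(cn,hi[0]):
    X=bp(m,c[:,0,::-1],.017)[:,:2]; print(len(c),hh[3],np.round(cv2.minEnclosingCircle((X*1000).astype(np.float32)),1) if 0 else (np.round(X.min(0),4),np.round(X.max(0),4),[np.round(z,1) for z in cv2.minAreaRect((X*1000).astype(np.float32))]))
X=bp(m,np.argwhere(red),.017)[:,:2]; mu=X.mean(0); u=np.linalg.svd(X-mu)[2][0]; print("red axis",mu,np.degrees(np.arctan2(u[1],u[0])),np.ptp((X-mu)@u))
E
```

```text
0 0.176 [ 0.01    0.1805 -0.0836] -4.8 0.939
0 -0.088 [ 0.015  -0.0835 -0.16  ] -9.2 0.92
1 -0.088 [ 0.0151 -0.0834 -0.1601] -9.2 0.94
1 -0.176 [ 0.0088 -0.1716  0.1534] 8.8 0.949
0 0.088 [0.0126 0.0882 0.0039] 0.2 0.942
0 0 [ 0.011  -0.0058  0.0529] 3.0 0.95
red 613
[ 149   31   40  136 1932]
302 -1 (array([0.3824, 0.1067]), array([0.4372, 0.2945]), [array([412.7, 201.1]), array([ 54.5, 187.9]), np.float64(2.4)])
68 0 (array([0.3935, 0.2542]), array([0.4275, 0.2855]), [array([410.5, 269.7]), array([34.7, 29.5]), np.float64(54.3)])
red axis [0.40195741 0.16669047] -94.45109851605608 0.08856590279040505
```

```bash
cat >> h.py <<'E'
D=np.radians
def gp(rk,yaw,tilt,back=0.):
    """TCP pose for grasp point at rack coords rk, heading yaw (rack) and tilt; camera on far side"""
    h=rack[2]+yaw; d=np.array([np.sin(tilt)*np.cos(h),np.sin(tilt)*np.sin(h),-np.cos(tilt)])
    return W([rk])[0]+d*(.019-back), ori(h+np.pi,-tilt)
def stand(q,yt,s=.065,ts=50,xt=.012,dry=False):
    te=ts-90; g=[q[0]-s*np.cos(q[2]),q[1]-s*np.sin(q[2]),.041]
    A=gp(g,q[2],D(ts),.09); B=gp(g,q[2],D(ts)); U=gp([g[0],g[1],.16],q[2],D(ts))
    mid=gp([(g[0]+xt)/2,(g[1]+yt)/2,.16],q[2]/2,D(ts-45)); C=gp([xt,yt,.125],0,D(te)); E=gp([xt,yt,.02+s-.004],0,D(te)); F=gp([xt,yt,.02+s],0,D(te),.10)
    if dry:
        for n,P in zip("ABUMCEF",(A,B,U,mid,C,E,F)):
            j=ctrl.inverse_kinematics(*P); print(n,None if j is None else np.round(j,2))
        return
    ctrl.let_go(); ctrl.reach(*A); print("hit",ctrl.move_straight(B[0],B[1],.1,f_stop=15))
    ctrl.grasp(40); print("width",ctrl.current_width())
    ctrl.move_straight(*U,.15); ctrl.move_straight(*mid,.1); ctrl.move_straight(*C,.1); ctrl.wait(.2)
    print("touch",ctrl.move_straight(*E,.03,f_stop=5), "TCP z err",(ctrl.current_position()-E[0])[2]-.004, ctrl.current_width())
    ctrl.let_go(); ctrl.move_straight(*F,.15); print("t",ctrl.current_time())
E
python3 - <<'E'
from h import *
for q,y in (([.010,.1805,-.0836],.178),([.015,-.0835,-.16],-.091),([.0088,-.1716,.153],-.177)): stand(q,y,dry=True); print()
E
```

```text
A [-0.57  0.45 -0.37  2.38  1.91  0.85  2.06]
B [-0.28  0.69 -0.55  2.26  2.11  0.97  2.1 ]
U [-1.23  0.37  0.53  2.28  1.83  0.43  2.18]
M [-0.55  0.47  0.11  1.71 -0.02  0.89 -2.01]
C [-0.41  1.03  0.17  0.94 -0.3   1.86 -1.77]
E [-0.41  1.08  0.17  0.96 -0.3   1.8  -1.76]
F None

A None
B [ 0.82  0.97 -1.09  2.41  2.49  1.08  2.56]
U [ 0.82  0.43 -1.08  2.4   2.24  0.64  2.46]
M [-0.24  0.41  0.27  1.8  -0.14  0.85 -1.51]
C [-0.16  0.99  0.28  1.06 -0.15  1.82 -1.42]
E [-0.15  1.04  0.27  1.07 -0.16  1.76 -1.42]
F None

A [ 1.45  0.69 -1.09  2.44  3.27  0.31  2.32]
B [ 1.17  0.84 -0.91  2.32  3.15  0.43  2.44]
U [ 1.18  0.43 -0.91  2.31  3.82  0.24  1.5 ]
M [-0.08  0.44  0.28  1.77 -0.19  0.87 -1.15]
C [-0.06  1.01  0.31  1.02 -0.11  1.82 -1.31]
E [-0.06  1.06  0.3   1.03 -0.11  1.77 -1.32]
F None
```

Run:
```python
from h import *
q=[.010,.1805,-.0836]; g=[q[0]-.065,q[1]+.0055,.2]
ctrl.reach(*gp(g,q[2],0)); ctrl.reach(*gp(g,q[2],D(30))); print(np.round(ctrl.current_joint_positions(),2))
for z in (.041,.16):
  for t in (20,30,35,40,45,50):
    r=[]
    for b in (0,.09):
        j=ctrl.inverse_kinematics(*gp([g[0],g[1],z],q[2],D(t),b)); r.append(None if j is None else np.round(j,2).tolist())
    print(z,t,r)
for t in (-70,-60,-55,-50,-45,-40,-35):
    r=[]
    for z in (.085,.125):
        j=ctrl.inverse_kinematics(*gp([.012,.178,z],0,D(t))); r.append(None if j is None else np.round(j,2).tolist())
    print(t,r)
```

```text
[-0.86  0.23  0.25  2.05  0.55  0.5  -2.67]
0.041 20 [[-0.71, 0.53, 0.17, 2.03, 0.37, 0.33, -2.52], [-0.75, 0.34, 0.17, 2.05, 0.32, 0.49, -2.48]]
0.041 30 [[-0.18, 0.58, -0.55, 2.11, 1.52, 0.59, 2.73], [-1.33, 0.4, 0.73, 2.2, 0.32, 0.24, -2.59]]
0.041 35 [[-0.96, 0.55, 0.34, 2.18, 1.73, 0.22, 2.29], [0.04, 0.47, -0.91, 2.22, 1.51, 0.77, 2.69]]
0.041 40 [[-1.56, 0.96, 1.09, 2.24, 4.11, 0.32, -0.4], [-1.42, 0.43, 0.72, 2.32, 1.56, 0.23, 2.35]]
0.041 45 [[-1.6, 1.02, 1.09, 2.27, 3.75, 0.33, -0.12], [-1.6, 0.55, 0.88, 2.37, 2.08, 0.22, 1.73]]
0.041 50 [[-1.64, 1.09, 1.08, 2.3, 3.46, 0.37, 0.08], [-1.79, 0.79, 1.08, 2.41, 2.82, 0.22, 0.82]]
0.16 20 [[-0.71, 0.33, 0.16, 1.97, 0.27, 0.58, -2.37], [-0.72, 0.17, 0.12, 1.95, 0.27, 0.76, -2.38]]
0.16 30 [[-0.88, 0.3, 0.29, 2.09, 0.61, 0.41, -2.75], [-0.93, 0.11, 0.24, 2.1, 0.57, 0.61, -2.71]]
0.16 35 [[-1.29, 0.36, 0.73, 2.15, 0.53, 0.26, -2.74], [-1.77, 0.17, 1.12, 2.18, 0.54, 0.47, -2.73]]
0.16 40 [[0.08, 0.44, -0.91, 2.16, 1.53, 0.77, 2.75], None]
0.16 45 [[-1.35, 0.39, 0.72, 2.24, 1.55, 0.27, 2.47], [0.16, 0.23, -1.09, 2.26, 1.42, 0.8, 2.72]]
0.16 50 [[-1.51, 0.48, 0.89, 2.29, 1.96, 0.26, 1.98], [-1.06, 0.13, 0.17, 2.34, 1.49, 0.64, 2.52]]
-70 [None, None]
-60 [None, None]
-55 [None, None]
-50 [None, None]
-45 [[-0.34, 1.13, 0.02, 0.86, -0.22, 1.91, -1.83], [-0.34, 1.09, 0.02, 0.85, -0.23, 1.95, -1.84]]
-40 [[-0.35, 1.07, 0.03, 0.95, -0.21, 1.8, -1.83], [-0.35, 1.03, 0.03, 0.94, -0.21, 1.85, -1.83]]
-35 [[-0.36, 1.01, 0.03, 1.04, -0.19, 1.69, -1.82], [-0.36, 0.97, 0.04, 1.02, -0.19, 1.74, -1.83]]
```

```bash
sed -i 's/, ori(h+np.pi,-tilt)$/, (ori(h,tilt) if REP0 else ori(h+np.pi,-tilt))/; s/^D=np.radians/D=np.radians; REP0=True/' h.py
python3 - <<'E'
from h import *
q=[.010,.1805,-.0836]; g=[q[0]-.065,q[1]+.0055]
ctrl.reach(*gp([-.02,.18,.2],0,0)); print(np.round(ctrl.current_joint_positions(),2))
def p(n,P,z0=None):
    j=ctrl.inverse_kinematics(*P); print(n,None if j is None else np.round(j,2).tolist())
for t in (47,50,55): p(t,gp([*g,.16],q[2],D(t))); p(t,gp([*g,.041],q[2],D(t)))
for t in (25,30,35,40,45,47,50):
    try: ctrl.move_straight(*gp([-.02+(g[0]+.02)*t/50,.18,.18],0,D(t)),.1); print(t,np.round(ctrl.current_joint_positions(),2).tolist(),ctrl.current_time())
    except ctrl.Unreachable as e: print(t,"unreach",e)
E
```

```text
[ 0.27  0.71 -1.09  1.57  0.66  1.26  0.69]
47 [-0.21, 0.38, -0.61, 2.23, 1.72, 0.74, -0.66]
47 [-0.45, 0.62, -0.33, 2.25, 2.06, 0.79, -1.08]
50 [-0.23, 0.39, -0.61, 2.25, 1.81, 0.79, -0.75]
50 [-0.46, 0.64, -0.34, 2.27, 2.11, 0.87, -1.14]
55 [-0.31, 0.42, -0.55, 2.29, 1.93, 0.88, -0.9]
55 [-0.48, 0.7, -0.36, 2.29, 2.18, 1.01, -1.22]
25 [0.26, 0.47, -1.01, 1.96, 0.99, 0.77, 0.3] 10.65
30 [0.22, 0.42, -0.96, 2.03, 1.11, 0.7, 0.16] 10.9333
35 [0.16, 0.38, -0.91, 2.1, 1.27, 0.65, -0.03] 11.25
40 [0.11, 0.36, -0.87, 2.16, 1.47, 0.64, -0.24] 11.5833
45 [0.07, 0.36, -0.85, 2.21, 1.67, 0.68, -0.46] 11.9167
47 [0.05, 0.36, -0.84, 2.24, 1.75, 0.71, -0.54] 12.1667
50 [0.03, 0.38, -0.84, 2.27, 1.85, 0.76, -0.65] 12.4167
```

Run:
```python
from h import *
q=[.010,.1805,-.0836]; g=[q[0]-.065*np.cos(q[2]),q[1]-.065*np.sin(q[2]),.041]
def ms(n,P,v=.1,**k):
    try: r=ctrl.move_straight(*P,v,**k); print(n,r,np.round(ctrl.current_joint_positions(),2).tolist(),round(ctrl.current_time(),1)); return r
    except ctrl.Unreachable as e: print(n,"unreach",e)
ms("mid",gp([-.02,.18,.22],0,D(5)))
for t in (-36,-40): ms(t,gp([.012,.178,.22],0,D(t)))
ms("F",gp([.012,.178,.2],0,D(-40),.04))
ms("mid",gp([-.02,.18,.22],0,D(5))); ms("U",gp([g[0],g[1],.16],q[2],D(50))); ms("A",gp(g,q[2],D(50),.07))
```

```text
mid False [0.26, 0.61, -1.04, 1.62, 0.63, 1.17, 0.7] 14.4
-36 False [0.02, 1.05, -0.93, 0.92, 0.4, 1.97, 0.89] 15.4
-40 False [-0.08, 1.02, -0.65, 0.86, 0.2, 2.0, 1.01] 16.0
F unreach the arm cannot follow that straight line within its joint ranges
mid False [0.05, 0.49, -0.69, 1.63, 0.4, 1.08, 0.87] 17.0
U False [-0.45, 0.35, -0.36, 2.26, 1.79, 0.7, -0.79] 19.4
A False [-0.51, 0.5, -0.4, 2.36, 1.96, 0.87, -1.09] 20.5
```

```bash
python3 - <<'E'
import re
s=open('h.py').read(); i=s.index("def stand("); s=s[:i]+'''def stand(q,yt,s=.065,ts=50,xt=.012,start=True):
    te=ts-90; g=[q[0]-s*np.cos(q[2]),q[1]-s*np.sin(q[2]),.041]
    M=ctrl.move_straight; J=lambda: np.round(ctrl.current_joint_positions(),2).tolist()
    if start:
        ctrl.let_go(); M(*gp([-.02,g[1],.24],0,D(5)),.2); M(*gp([g[0],g[1],.17],q[2],D(ts)),.15)
    M(*gp(g,q[2],D(ts),.06),.12); print("hit",M(*gp(g,q[2],D(ts)),.06,f_stop=15))
    ctrl.grasp(40); print("width",ctrl.current_width(),J())
    M(*gp([g[0],g[1],.16],q[2],D(ts)),.12); M(*gp([-.02,(g[1]+yt)/2,.18],q[2]/2,D(ts-45)),.1); M(*gp([xt,yt,.125],0,D(te)),.1); ctrl.wait(.2); print(J())
    print("touch",M(*gp([xt,yt,.02+s-.005],0,D(te)),.03,f_stop=5), "TCP z err",ctrl.current_position()[2]-gp([xt,yt,.02+s],0,D(te))[0][2], ctrl.current_width())
def release(yt,s=.065,te=-40,xt=.012):
    ctrl.let_go(); ctrl.move_straight(*gp([xt,yt,.09+s],0,D(te)),.12); print("t",ctrl.current_time())
'''; open('h.py','w').write(s)
E
python3 - <<'E'
from h import *
stand([.010,.1805,-.0836],.178,start=False)
cv2.imwrite("pics/a1.png",np.hstack([vision.camera("side")[60:330,160:420],vision.camera("scene")[140:300,280:500].repeat(1,0)[:160].copy() if 0 else cv2.resize(vision.camera("scene")[140:300,280:500],(371,270))]))
print(ctrl.current_time())
E
```

```text
hit False
width 0.04159750819023424 [-0.46, 0.64, -0.35, 2.27, 2.11, 0.87, -1.14]
[-0.09, 1.09, -0.59, 0.92, 0.2, 1.86, 1.05]
touch True TCP z err 0.00047788263068949954 0.04175645412437569
28.6167
```

View pics/a1.png

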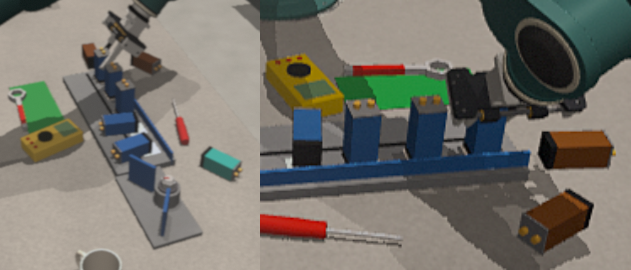

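Run:
```python
from h import *
release(.178)
ctrl.move_straight(*gp([-.02,.12,.25],0,D(0)),.2)
ctrl.move_straight(*gp([-.02,-.16,.25],0,D(0)),.25)
print(np.round(ctrl.current_joint_positions(),2))
stand([.0088,-.1716,.1534],-.178)
release(-.178)
```

```text
t 30.2833
[ 0.54  0.43 -0.59  1.6   0.25  1.19  1.52]Traceback (most recent call last):
  File "<stdin>", line 6, in <module>
  File "h.py", line 42, in stand
    ctrl.let_go(); M(*gp([-.02,g[1],.24],0,D(5)),.2); M(*gp([g[0],g[1],.17],q[2],D(ts)),.15)
                                                      ~^^^^^^^^^^^^^^^^^^^^^^^^^^^^^^^^^^^^^
workcell.Unreachable: the arm cannot follow that straight line within its joint ranges
```

Run:
```python
from h import *
q=[.0088,-.1716,.1534]; g=[q[0]-.065*np.cos(q[2]),q[1]-.065*np.sin(q[2])]
def ms(n,P,v=.12,f=None):
    try: r=(f or ctrl.move_straight)(*P,*([] if f else [v])); print(n,r,np.round(ctrl.current_joint_positions(),2).tolist(),round(ctrl.current_time(),1)); return True
    except ctrl.Unreachable as e: print(n,"unreach"); return False
ms("U",gp([*g,.2],q[2],D(50)),f=ctrl.reach)
for z in (.041,.1,.16): 
  for t in (45,50,55): j=ctrl.inverse_kinematics(*gp([*g,z],q[2],D(t))); print(z,t,None if j is None else np.round(j,2).tolist())
if ms("mid",gp([-.02,-.17,.22],q[2]/2,D(5))): ms("C",gp([.012,-.178,.2],0,D(-40)))
```

```text
U False [1.2, 0.31, -0.91, 2.29, 4.31, 0.23, -2.2] 36.6
0.041 45 [0.79, 0.61, -0.5, 2.3, 3.61, 0.4, -1.4]
0.041 50 [0.81, 0.65, -0.49, 2.33, 3.63, 0.54, -1.37]
0.041 55 [0.83, 0.71, -0.47, 2.36, 3.66, 0.68, -1.33]
0.1 45 [0.9, 0.48, -0.63, 2.3, 3.77, 0.27, -1.6]
0.1 50 [0.92, 0.51, -0.62, 2.34, 3.71, 0.41, -1.51]
0.1 55 [0.91, 0.55, -0.58, 2.37, 3.72, 0.55, -1.46]
0.16 45 [1.0, 0.34, -0.73, 2.28, 4.32, 0.19, -2.23]
0.16 50 [1.04, 0.38, -0.75, 2.32, 3.99, 0.3, -1.85]
0.16 55 [1.02, 0.41, -0.7, 2.36, 3.88, 0.44, -1.7]
mid unreach
```

```bash
cat > fk.py <<'E'
import numpy as np
from scipy.spatial.transform import Rotation as Ro
A0=np.array([0,-1,1,1,1,1,-1])*np.pi/2; a0=np.array([0,0,0,.0525,.0775,0,.076]); d0=np.array([.267,0,.293,0,.3425,0,.097])
def fkraw(P,q):
    al,a,d,th0=P[:28].reshape(4,7); q=np.atleast_2d(q); T=np.tile(np.eye(4),(len(q),1,1))
    for i in range(7):
        c,s=np.cos(q[:,i]+th0[i]),np.sin(q[:,i]+th0[i]); ca,sa=np.cos(al[i]),np.sin(al[i]); M=np.zeros((len(q),4,4))
        M[:,0,0]=c;M[:,0,1]=-s;M[:,0,3]=a[i];M[:,1,0]=s*ca;M[:,1,1]=c*ca;M[:,1,2]=-sa;M[:,1,3]=-sa*d[i]
        M[:,2,0]=s*sa;M[:,2,1]=c*sa;M[:,2,2]=ca;M[:,2,3]=ca*d[i];M[:,3,3]=1; T=T@M
    E=np.eye(4); E[:3,:3]=Ro.from_rotvec(P[28:31]).as_matrix(); E[:3,3]=P[31:34]; return T@E
E
cat > fit.py <<'E'
from h import *; from fk import *
from scipy.optimize import least_squares
rng=np.random.default_rng(0); Q=[];X=[];V=[]
for _ in range(250):
    x=np.array([rng.uniform(.4,.7),rng.uniform(-.35,.35),rng.uniform(.08,.4)]); o=(Ro.from_rotvec(ori(rng.uniform(-1.5,1.5),rng.uniform(-.7,.7)))*Ro.from_euler('z',rng.uniform(-.3,.3))).as_rotvec()
    j=ctrl.inverse_kinematics(x,o)
    if j is not None: Q.append(j);X.append(x);V.append(Ro.from_rotvec(o).as_matrix())
Q=np.array(Q);X=np.array(X);V=np.array(V); print(len(Q),ctrl.current_time()); np.savez("ik.npz",Q=Q,X=X,V=V)
def f(P,n):
    T=fkraw(P,Q[:n]); return np.r_[(T[:,:3,3]-X[:n]).ravel(),.3*(T[:,:3,:3]-V[:n]).ravel()]
best=None
for k in range(12):
    e=Ro.random(random_state=k).as_rotvec() if k else np.zeros(3)
    P0=np.r_[A0,a0,d0,np.zeros(7),e,0,0,.2]
    r=least_squares(f,P0,args=(40,),max_nfev=300); print(k,r.cost)
    if best is None or r.cost<best.cost: best=r
    if best.cost<1e-5: break
r=least_squares(f,best.x,args=(len(Q),)); res=f(r.x,len(Q)); print("cost",r.cost,abs(res).max()); np.save("fk.npy",r.x); print(np.round(r.x[:28].reshape(4,7),3))
T=fkraw(r.x,ctrl.current_joint_positions())[0]; print(T[:3,3]-ctrl.current_position())
E
python3 fit.py
```

```text
235 36.5583
0 2.012524787747102
1 2.0125247926811825
2 2.0125247794635177
3 2.0125247863794726
4 2.012524783266955
5 2.012524783745533
6 2.0125247790268475
7 2.012524778616795
8 2.0125247960425714
9 2.0125247968688385
10 2.0125247879985886
11 2.0125247949423266
cost 13.862316899240115 0.4794286777082484
[[ 0.153 -1.437  1.509  0.977  5.572  0.666 -0.681]
 [ 1.056 -0.716  0.674  0.685 -0.486  0.186 -0.084]
 [ 0.23   0.026  0.008  0.686 -0.204  0.107 -0.374]
 [-0.088 -0.393 -1.868 -2.213 -0.508 -0.618  7.969]]
[-0.00606755 -0.0695974  -0.0395655 ]
```

```bash
cat > fit2.py <<'E'
from fk import *; import itertools
from scipy.optimize import least_squares
D=np.load("ik.npz"); Q,X,V=D["Q"],D["X"],D["V"]
def f(P,n,wr=.3,wp=1):
    T=fkraw(P,Q[:n]); return np.r_[wp*(T[:,:3,3]-X[:n]).ravel(),wr*(T[:,:3,:3]-V[:n]).ravel()]
def full(al,x): return np.r_[al,np.zeros(14),x[:7],x[7:10],np.zeros(3)]
res=[]
for sg in itertools.product((1,-1),repeat=6):
    al=np.r_[0,sg]*np.pi/2
    # th0=0: best end rotation in closed form
    T=fkraw(full(al,np.zeros(10)),Q[:60])[:,:3,:3]; M=np.einsum('nji,njk->ik',T,V[:60]); res.append((np.linalg.svd(M)[1].sum()/60,sg))
res.sort(reverse=True); print(res[:6])
best=None
for sc,sg in res[:6]:
    al=np.r_[0,sg]*np.pi/2; T=fkraw(full(al,np.zeros(10)),Q[:60])[:,:3,:3]; M=np.einsum('nji,njk->ik',T,V[:60]); U,_,Vt=np.linalg.svd(M); E=U@np.diag([1,1,np.linalg.det(U@Vt)])@Vt
    P0=np.r_[al,np.zeros(7),.01+abs(d0),np.zeros(7),Ro.from_matrix(E).as_rotvec(),0,0,.1]
    r=least_squares(f,P0,args=(60,),max_nfev=200); print(sg,r.cost)
    if best is None or r.cost<best.cost: best=r
r=least_squares(f,best.x,args=(len(Q),)); e=f(r.x,len(Q)); print(r.cost,abs(e).max()); np.save("fk.npy",r.x); print(np.round(r.x[:28].reshape(4,7),3))
E
python3 fit2.py
```

```text
[(np.float64(2.1703239750373537), (-1, -1, 1, -1, 1, -1)), (np.float64(2.123348782942578), (1, -1, -1, -1, 1, -1)), (np.float64(2.093517345720421), (1, -1, 1, -1, 1, 1)), (np.float64(2.0875482565207695), (1, -1, 1, -1, -1, 1)), (np.float64(2.025377621179933), (-1, 1, -1, 1, -1, -1)), (np.float64(1.9997018350849098), (-1, 1, 1, 1, -1, 1))]
(-1, -1, 1, -1, 1, -1) 2.942771531552491
(1, -1, -1, -1, 1, -1) 2.942771546840757
(1, -1, 1, -1, 1, 1) 2.9658969616380713
(1, -1, 1, -1, -1, 1) 2.9658969650011153
(-1, 1, -1, 1, -1, -1) 2.942771634493969
(-1, 1, 1, 1, -1, 1) 2.9427715179167735
13.862317799978754 0.4794152154207649
[[ 0.153 -1.438  1.509  0.977  0.711 -0.666  0.681]
 [ 1.056 -0.716  0.674  0.686  0.486 -0.186  0.084]
 [ 0.23   0.026  0.009  0.686 -0.204  0.107 -0.225]
 [-0.089 -0.392 -1.868  0.929 -0.508 -0.618  6.545]]
```

```bash
cat > fit3.py <<'E'
from fk import *
from scipy.optimize import least_squares
D=np.load("ik.npz"); Q,X,V=D["Q"],D["X"],D["V"]
def f(P,n,full=False):
    T=fkraw(P,Q[:n]); return np.r_[(T[:,:3,3]-X[:n]).ravel(),.3*((T[:,:3,:3]-V[:n]) if full else (T[:,:3,1]-V[:n,:,1])).ravel()]
best=None
for k in range(10):
    e=Ro.random(random_state=k).as_rotvec()
    r=least_squares(f,np.r_[A0,a0,d0,np.zeros(7),e,0,.2,0],args=(60,),max_nfev=300); print(k,r.cost)
    if best is None or r.cost<best.cost: best=r
    if r.cost<1e-4: break
r=least_squares(f,best.x,args=(len(Q),)); e=f(r.x,len(Q)); print(r.cost,abs(e).max()); np.save("fk.npy",r.x); print(np.round(r.x[:28].reshape(4,7),3))
T=fkraw(r.x,Q)[:,:3,:3]; M=np.einsum('nij,nij->n',T,V); print("half-turned",(M<1).sum(),np.histogram(M,5))
E
python3 fit3.py
```

```text
0 0.8331396384791395
1 0.948397365945332
2 0.8331396425297392
3 0.5435511900677354
4 0.8331396414502427
5 0.5435511906820977
6 0.8331396394817897
7 0.9483973730663751
8 0.9483973645732223
9 0.8331396401411253
2.593884868346569 0.25377490179559953
[[-0.014 -1.642  1.575  1.2    1.34   0.399 -2.785]
 [ 1.07  -0.026  0.062 -0.154 -0.102 -0.034  0.08 ]
 [ 0.274 -0.014 -0.268  0.005  1.068 -0.149  0.243]
 [-3.051 -0.158  3.192 -4.31  -1.122 -2.413  0.775]]
half-turned 126 (array([69, 43, 29, 31, 63]), array([-0.99926589, -0.20003152,  0.59920286,  1.39843723,  2.1976716 ,
        2.99690598]))
```

Run:
```python
from fk import *
D=np.load("ik.npz"); Q,X,V=D["Q"],D["X"],D["V"]
from scipy.optimize import least_squares
def ax(q,s,o): return (Ro.from_euler('ZYZYZY',q[:,:6]*s+o)).apply([0,0,1])
import itertools
r=[]
for s in itertools.product((1,-1),repeat=6):
    for o5 in (0,np.pi/2,np.pi): r.append((abs(ax(Q,np.array(s),np.array([0,0,0,0,o5,0]))-V[:,:,1]).mean(),s,o5))
r.sort(); print(r[:3]); s=np.array(r[0][1])
print(np.round(Q[:4],2).tolist(), np.round(X[:4],2).tolist(), np.round(V[:4,:,1],2).tolist())
qs=np.array([[-0.042,.417,-.01,1.614,.005,1.111],[-.34,1.13,.02,.86,-.22,1.91],[.26,.47,-1.01,1.96,.99,.77],[-.45,.35,-.36,2.26,1.79,.70]])
print(np.round(ax(qs,np.ones(6),np.zeros(6)),2))
```

```text
Traceback (most recent call last):
  File "scipy/spatial/transform/_rotation.pyx", line 1413, in scipy.spatial.transform._rotation.Rotation.from_euler
ValueError: Expected axis specification to be a non-empty string of upto 3 characters, got ZYZYZY
```

Run:
```python
from fk import *
D=np.load("ik.npz"); Q,X,V=D["Q"],D["X"],D["V"]
def ax(q,s,o): 
    q=q*s+o; return (Ro.from_euler('ZYZ',q[:,:3])*Ro.from_euler('YZY',q[:,3:6])).apply([0,0,1])
import itertools
r=[]
for s in itertools.product((1,-1),repeat=6):
    for o5 in (0,np.pi/2,np.pi): r.append((abs(ax(Q[:,:6],np.array(s),np.array([0,0,0,0,o5,0]))-V[:,:,1]).mean(),s,o5))
r.sort(); print(r[:3])
print(np.round(Q[:3],2).tolist(), np.round(X[:3],2).tolist(), np.round(V[:3,:,1],2).tolist())
qs=np.array([[-0.042,.417,-.01,1.614,.005,1.111],[-.34,1.13,.02,.86,-.22,1.91],[.26,.47,-1.01,1.96,.99,.77],[-.45,.35,-.36,2.26,1.79,.70]])
print(np.round(ax(qs,np.ones(6),np.zeros(6)),2))
```

```text
[(np.float64(5.844336385752904e-13), (-1, 1, -1, 1, -1, -1), 3.141592653589793), (np.float64(5.844351004796665e-13), (-1, 1, -1, 1, -1, 1), 0), (np.float64(0.14820166779242525), (1, -1, 1, -1, 1, -1), 0)]
[[0.88, 0.78, -1.09, 1.77, 0.97, 1.17, -0.45], [-0.09, 0.29, 0.17, 1.9, -0.95, 1.03, -2.79], [1.04, 0.53, -1.08, 1.56, 0.94, 1.14, 0.35]] [[0.59, -0.16, 0.09], [0.58, 0.16, 0.25], [0.66, -0.33, 0.31]] [[0.02, -0.19, -0.98], [0.18, 0.65, -0.74], [0.26, -0.38, -0.89]]
[[-0.    0.   -1.  ]
 [-0.7   0.04 -0.71]
 [ 0.42 -0.02 -0.91]
 [ 0.76  0.02 -0.65]]
```

```bash
cat > fk.py <<'E'
import numpy as np
from scipy.spatial.transform import Rotation as Ro
SG=np.array([-1,1,-1,1,-1,1,1]); AX="ZYZYZYZ"
LO=np.array([-2.81,-.39,-1.27,.06,-1.19,.19,-2.82]); HI=np.array([2.81,2.02,1.25,2.57,4.33,2,2.82])
def rots(q,s7):
    q=np.atleast_2d(q); s=SG.copy(); s[6]=s7; R=Ro.identity(); out=[]
    for i in range(7): R=R*Ro.from_euler(AX[i],q[:,i]*s[i]); out.append(R.as_matrix())
    return out
def feat(q,s7): return np.concatenate([np.tile(np.eye(3),(len(q),1,1))]+rots(q,s7),axis=2) # n x3x24
try: _d=np.load("fkm.npz"); S7=float(_d["s7"]); L=_d["L"]; E=_d["E"]
except Exception: pass
def fk(q):
    q=np.atleast_2d(q); return feat(q,S7)@L, rots(q,S7)[-1]@E
def ik(x,Rm,seed,bias=None):
    """bounded LSQ IK from a seed with weak pull to bias"""
    from scipy.optimize import least_squares
    b=seed if bias is None else bias
    def f(q):
        p,R=fk(q); return np.r_[(p[0]-x)*10,(R[0]-Rm).ravel()*3,(q-b)*2e-3]
    r=least_squares(f,np.clip(seed,LO+.02,HI-.02),bounds=(LO+.015,HI-.015),max_nfev=80); p,R=fk(r.x)
    return r.x, np.linalg.norm(p[0]-x)*1e3+np.degrees(np.linalg.norm(R[0]-Rm)/1.414)
E
python3 - <<'E'
from fk import *
D=np.load("ik.npz"); Q,X,V=D["Q"],D["X"],D["V"]
for s7 in (1,-1):
    R=rots(Q,s7)[-1]; M=np.einsum('nji,njk->ik',R,V); U,S,Vt=np.linalg.svd(M); print(s7,S.sum()/len(Q))
    if S.sum()/len(Q)>2.999:
        F=feat(Q,s7).reshape(-1,24); L,res,rk,_=np.linalg.lstsq(F,X.ravel(),rcond=1e-8); print(rk,abs(F@L-X.ravel()).max()); print(np.round(L.reshape(8,3),3).tolist()); np.savez("fkm.npz",s7=s7,L=L,E=U@Vt)
E
```

```text
1 1.2300715985819304
-1 3.000000000000001
17 2.6395330365858172e-11
[[0.0, 0.0, 0.145], [0.0, -0.007, 0.145], [0.0, -0.007, 0.251], [0.0, -0.008, 0.251], [0.0, -0.008, 0.235], [0.0, -0.0, 0.235], [0.0, -0.0, 0.167], [0.0, 0.0, 0.167]]
```

```bash
cat > plan.py <<'E'
from fk import *
from scipy.optimize import least_squares
def sols(x,Rm,grid=np.linspace(-1.24,1.22,25),extra=()):
    out=[]
    for j3 in grid:
        for s5 in (-.6,.6,1.9,3.2):
            def f(v):
                p,R=fk(np.r_[v[:2],j3,v[2:]]); return np.r_[(p[0]-x)*10,(R[0]-Rm).ravel()*2]
            lo=np.delete(LO,2)+.02; hi=np.delete(HI,2)-.02
            for s7 in (-1.,1.):
                r=least_squares(f,np.clip([0,.5,1.9,s5,.8,s7],lo,hi),bounds=(lo,hi),max_nfev=40)
                if r.cost<1e-7:
                    q=np.r_[r.x[:2],j3,r.x[2:]]
                    if not any(abs(q-o).max()<.02 for o in out[-8:]): out.append(q)
    return np.array(out).reshape(-1,7)
def dp(layers,maxstep=.9):
    cost=np.zeros(len(layers[0])); back=[]
    for a,b in zip(layers[:-1],layers[1:]):
        d=abs(b[None]-a[:,None]).max(2); c=cost[:,None]+d**2+np.where(d>maxstep,100,0); k=c.argmin(0); back.append(k); cost=c[k,np.arange(len(b))]
    i=cost.argmin(); tot=cost[i]; path=[layers[-1][i]]
    for l,k in zip(layers[-2::-1],back[::-1]): i=k[i]; path.append(l[i])
    return np.array(path[::-1]),tot
E
cat > plancan.py <<'E'
import sys,h
from h import *; from plan import *
from multiprocessing import Pool
def wps(q,yt,ts,rep,s=.065,xt=.012):
    h.REP0=rep; g=[q[0]-s*np.cos(q[2]),q[1]-s*np.sin(q[2])]; o=[gp([*g,.041],q[2],D(ts),.07),gp([*g,.041],q[2],D(ts)),gp([*g,.1],q[2],D(ts)),gp([*g,.16],q[2],D(ts))]
    for u in np.linspace(.125,1,8): o.append(gp([g[0]+u*(xt-g[0]),g[1]+u*(yt-g[1]),.16+.03*np.sin(np.pi*u)-.035*u**2],q[2]*(1-u),D(ts-90*u)))
    o.append(gp([xt,yt,.02+s+.003],0,D(ts-90))); return o
def job(a): return sols(a[0],Ro.from_rotvec(a[1]).as_matrix())
if __name__=="__main__":
    q,yt,name=eval(sys.argv[1]),float(sys.argv[2]),sys.argv[3]; best=None
    with Pool() as P:
        for rep in (True,False):
            for ts in (48,):
                w=wps(q,yt,ts,rep); L_=P.map(job,w); n=[len(l) for l in L_]
                if min(n)==0: print(rep,ts,n); continue
                p,c=dp(L_); print(rep,ts,n,"cost",round(c,2),np.round(abs(np.diff(p,axis=0)).max(1),2).tolist())
                if best is None or c<best[1]: best=(p,c,ts,rep)
    if best: np.savez(name,p=best[0],ts=best[2],rep=best[3]); print(np.round(best[0],2))
E
time python3 plancan.py "[.0088,-.1716,.1534]" -.178 c176.npz; nproc
```

```text
True 48 [25, 25, 25, 14, 2, 23, 25, 25, 25, 25, 25, 17, 20] cost 109.96 [0.18, 0.19, 0.31, 3.07, 0.31, 0.24, 0.23, 0.22, 0.2, 0.2, 0.21, 0.05]
False 48 [24, 22, 23, 14, 7, 25, 25, 25, 25, 25, 25, 17, 20] cost 110.48 [0.18, 0.18, 0.31, 3.15, 0.31, 0.24, 0.23, 0.22, 0.2, 0.2, 0.21, 0.05]
[[ 0.92  0.47 -0.52  2.42  3.85  0.45 -1.61]
 [ 0.74  0.62 -0.42  2.32  3.67  0.51 -1.45]
 [ 0.83  0.47 -0.52  2.32  3.81  0.38 -1.64]
 [ 1.1   0.39 -0.83  2.3   4.01  0.22 -1.87]
 [ 1.32  0.53 -1.24  2.17  0.94  0.27  1.19]
 [ 1.22  0.55 -1.24  2.02  0.75  0.58  1.32]
 [ 0.98  0.52 -1.03  1.86  0.55  0.81  1.44]
 [ 0.75  0.55 -0.83  1.7   0.46  1.04  1.48]
 [ 0.54  0.62 -0.62  1.53  0.38  1.26  1.51]
 [ 0.36  0.72 -0.42  1.35  0.3   1.47  1.56]
 [ 0.2   0.86 -0.22  1.17  0.21  1.67  1.62]
 [ 0.08  1.02 -0.01  0.97  0.1   1.88  1.69]
 [ 0.08  1.06 -0.01  0.98  0.1   1.83  1.69]]
4
real	1m54.554s
user	6m16.073s
sys	0m0.248s
```

```bash
python3 - <<'E'
s=open('plancan.py').read()
i=s.index("    for u in np.lin"); j=s.index("    o.append(gp([xt,yt,.02")
s=s[:i]+'''    ym=D(YM); gm=[-.07,(g[1]+yt)/2]
    for u in (1/3,2/3,1): o.append(gp([g[0]+u*(gm[0]-g[0]),g[1]+u*(gm[1]-g[1]),.16+.02*u],q[2]+u*(ym-q[2]),D(ts)))
    for t in (36,24,12,0): o.append(gp([*gm,.18],ym,D(t)))
    for u in (.25,.5,.75,1): o.append(gp([gm[0]+u*(xt-gm[0]),gm[1]+u*(yt-gm[1]),.18-.045*u**2],ym*(1-u),D((ts-90)*u)))
'''+s[j:]
s=s.replace("for rep in (True,False):","for YM in YMS:\n          rep=True").replace("            for ts in (48,):","          for ts in (48,):").replace("best=None\n","best=None; YMS=eval(sys.argv[4])\n",1).replace("w=wps(q,yt,ts,rep)","w=wps(q,yt,ts,rep,YM)").replace("def wps(q,yt,ts,rep,","def wps(q,yt,ts,rep,YM,")
open('plancan.py','w').write(s)
p=open('plan.py').read().replace("(-1.24,1.22,25)","(-1.24,1.22,17)").replace("for s7 in (-1.,1.):","for s7 in (0.,):"); open('plan.py','w').write(p)
E
grep -n "YM" plancan.py | head; (time timeout 500 python3 plancan.py "[.0088,-.1716,.1534]" -.178 c176.npz "[-30,-45]") 2>&1
```

```text
4:def wps(q,yt,ts,rep,YM,s=.065,xt=.012):
6:    ym=D(YM); gm=[-.07,(g[1]+yt)/2]
13:    q,yt,name=eval(sys.argv[1]),float(sys.argv[2]),sys.argv[3]; best=None; YMS=eval(sys.argv[4])
15:        for YM in YMS:
18:                w=wps(q,yt,ts,rep,YM); L_=P.map(job,w); n=[len(l) for l in L_]
True 48 [17, 17, 17, 9, 17, 17, 15, 13, 17, 17, 17, 17, 17, 17, 12, 13] cost 2.5 [0.21, 0.15, 0.31, 0.82, 0.75, 0.62, 0.52, 0.41, 0.22, 0.22, 0.23, 0.21, 0.21, 0.22, 0.06]
True 48 [17, 17, 17, 9, 17, 17, 16, 17, 17, 17, 17, 17, 17, 17, 12, 13] cost 102.92 [0.21, 0.15, 0.31, 0.95, 0.89, 0.65, 0.47, 0.36, 0.21, 0.17, 0.23, 0.26, 0.22, 0.22, 0.06]
[[ 0.73  0.43 -0.32  2.42  3.94  0.52 -1.74]
 [ 0.65  0.6  -0.32  2.33  3.73  0.54 -1.55]
 [ 0.78  0.46 -0.47  2.33  3.84  0.4  -1.69]
 [ 1.06  0.37 -0.78  2.3   4.06  0.24 -1.93]
 [ 0.81  0.27 -0.62  2.36  3.24  0.26 -1.44]
 [ 0.52  0.21 -0.47  2.39  2.49  0.34 -1.  ]
 [ 0.92  0.36 -1.09  2.35  1.89  0.7  -0.58]
 [ 1.08  0.41 -1.24  2.22  1.42  0.67 -0.07]
 [ 1.09  0.46 -1.24  2.08  1.02  0.77  0.35]
 [ 1.07  0.57 -1.24  1.93  0.81  0.97  0.57]
 [ 0.95  0.61 -1.09  1.77  0.59  1.13  0.76]
 [ 0.78  0.69 -0.93  1.58  0.48  1.32  0.99]
 [ 0.61  0.79 -0.78  1.38  0.41  1.53  1.17]
 [ 0.45  0.91 -0.62  1.18  0.38  1.74  1.33]
 [ 0.29  1.05 -0.47  0.96  0.38  1.95  1.5 ]
 [ 0.29  1.1  -0.47  0.97  0.4   1.89  1.49]]

real	0m28.755s
user	1m43.970s
sys	0m0.250s
```

```bash
(timeout 500 python3 plancan.py "[.015,-.0835,-.16]" -.092 c88.npz "[-20,-30]") 2>&1
cat > chk.py <<'E'
from fk import *
import sys
def pts(q):
    R=rots(q,S7); Ls=L.reshape(8,3); p=Ls[0]; out=[]
    for i in range(7): p=p+R[i]@Ls[i+1]; out.append(p)
    return out
if __name__=="__main__":
  for f in sys.argv[1:]:
    p=np.load(f)["p"]; print(f)
    for a,b in zip(p[3:-1],p[4:]):
        q=a+(b-a)*np.linspace(0,1,9)[:,None]; P,R=fk(q); o=pts(q); g=P-.019*R[:,:,1]
        tilt=np.degrees(np.arcsin(np.clip(np.hypot(R[:,0,1],R[:,1,1]),0,1)))
        lo=np.min([ (g+R[:,:,1]*0)[:,2] ]) ; print("grasp z",np.round(g[:,2].min(),3),"x",np.round(g[[0,4,8],0],3),"y",np.round(g[[0,4,8],1],3),"elbow/wrist z",np.round(min(o[3][:,2].min(),o[2][:,2].min()),2),np.round(o[5][:,2].min(),3),"tilt",np.round(tilt[[0,4,8]]))
E
python3 chk.py c176.npz c88.npz
```

```text
True 48 [11, 16, 16, 17, 17, 17, 16, 13, 17, 17, 17, 17, 17, 17, 11, 14] cost 0.81 [0.15, 0.17, 0.2, 0.07, 0.07, 0.08, 0.5, 0.44, 0.22, 0.21, 0.19, 0.2, 0.21, 0.22, 0.06]
True 48 [11, 16, 16, 17, 17, 16, 16, 17, 17, 17, 17, 17, 17, 17, 11, 14] cost 0.72 [0.15, 0.17, 0.2, 0.13, 0.12, 0.11, 0.37, 0.37, 0.24, 0.19, 0.26, 0.21, 0.21, 0.22, 0.06]
[[ 0.79  0.66 -1.09  2.51  2.36  0.9  -0.74]
 [ 0.69  0.8  -0.93  2.4   2.48  0.93 -0.74]
 [ 0.81  0.67 -1.09  2.4   2.31  0.82 -0.62]
 [ 0.95  0.52 -1.24  2.38  2.11  0.69 -0.49]
 [ 0.88  0.49 -1.24  2.37  1.98  0.78 -0.54]
 [ 0.81  0.47 -1.24  2.36  1.86  0.88 -0.57]
 [ 0.75  0.47 -1.24  2.34  1.75  0.99 -0.61]
 [ 0.84  0.41 -1.24  2.22  1.38  0.81 -0.24]
 [ 0.88  0.44 -1.24  2.09  1.03  0.84  0.13]
 [ 0.89  0.54 -1.24  1.95  0.81  0.99  0.38]
 [ 0.87  0.67 -1.24  1.81  0.69  1.18  0.51]
 [ 0.74  0.73 -1.09  1.63  0.55  1.34  0.77]
 [ 0.58  0.82 -0.93  1.43  0.46  1.53  0.98]
 [ 0.42  0.93 -0.78  1.22  0.41  1.73  1.15]
 [ 0.26  1.06 -0.62  1.    0.4   1.95  1.33]
 [ 0.26  1.12 -0.62  1.01  0.43  1.89  1.32]]
c176.npz
grasp z 0.16 x [0.573 0.57
[... 1790 characters left out ...]
554] y [-0.018 -0.02  -0.018] elbow/wrist z 0.6 0.315 tilt [24. 18. 12.]
grasp z 0.18 x [0.554 0.555 0.554] y [-0.018 -0.019 -0.018] elbow/wrist z 0.58 0.325 tilt [12.  6.  0.]
grasp z 0.177 x [0.554 0.564 0.574] y [-0.018 -0.02  -0.019] elbow/wrist z 0.57 0.323 tilt [ 0.  5. 10.]
grasp z 0.169 x [0.574 0.585 0.595] y [-0.019 -0.021 -0.021] elbow/wrist z 0.54 0.307 tilt [10. 16. 21.]
grasp z 0.155 x [0.595 0.606 0.615] y [-0.021 -0.023 -0.022] elbow/wrist z 0.5 0.281 tilt [21. 26. 31.]
grasp z 0.135 x [0.615 0.627 0.636] y [-0.022 -0.024 -0.023] elbow/wrist z 0.45 0.245 tilt [31. 37. 42.]
grasp z 0.088 x [0.636 0.636 0.636] y [-0.023 -0.023 -0.023] elbow/wrist z 0.41 0.198 tilt [42. 42. 42.]
```

```bash
cat > runcan.py <<'E'
import sys
from h import *
f,yt=sys.argv[1],float(sys.argv[2]); d=np.load(f); p=d["p"]; te=float(d["ts"])-90; s=.065; G=ctrl.goto_joints
ctrl.let_go()
for k in (3,0): G(p[k])
print("t",ctrl.current_time(),"F",np.round(ctrl.current_wrist_force(),1))
G(p[1]); print("F",np.round(ctrl.current_wrist_force(),1)); ctrl.grasp(40); print("width",ctrl.current_width())
for k in range(2,15): G(p[k])
ctrl.wait(.2); print("w",ctrl.current_width(),"t",ctrl.current_time())
print("touch",ctrl.move_straight(*gp([.012,yt,.02+s-.005],0,D(te)),.03,f_stop=5),"z err",ctrl.current_position()[2]-gp([.012,yt,.02+s],0,D(te))[0][2])
ctrl.let_go()
for k in (14,13,12): G(p[k])
print("t",ctrl.current_time())
cv2.imwrite("pics/%s.png"%f[:-4],np.hstack([vision.camera("side")[60:330,160:420],cv2.resize(vision.camera("scene")[140:300,180:500],(540,270))]))
E
python3 runcan.py c176.npz -.178
```

```text
t 37.7833 F [ 0.3  0.1 -0. ]
F [-0.1  0.3 -0. ]
width 0.04167258784073648
w 0.04194470116308674 t 45.7
touch True z err 0.001609614307190102
t 49.1333
```

View pics/c176.png

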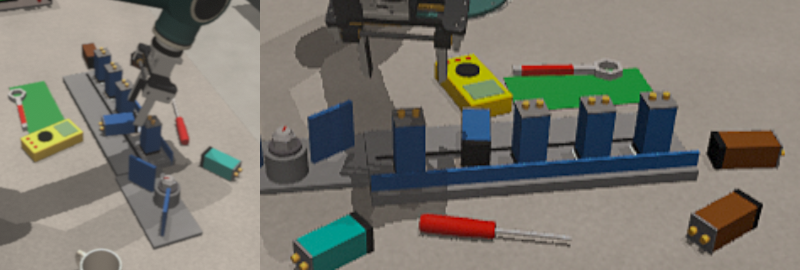

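Two of the three now stand. Next is the -88 can.

```bash
python3 runcan.py c88.npz -.092
python3 - <<'E'
from h import *
import pickle
# look with tool down, jaws along world x, camera toward +y
o0=np.array([-1.2092,1.2092,-1.2092]); ctrl.reach([.56,.0,.36],o0); ctrl.wait(.2)
m=vision.camera_model("wrist"); im=vision.camera("wrist"); cv2.imwrite("pics/w3.png",im); r=vision.regions_of("N1","wrist"); t=ctrl.current_time()
pickle.dump((m,im,r),open("s3.pkl","wb")); print(t)
for q in r: print(round(q["confidence"],2),np.round(q["extent"]))
E
```

```text
t 51.4583 F [ 0.6  0.1 -0.3]
F [-0.8  0.3 -0. ]
width 0.041786486718626704
w 0.04173316199300014 t 57.4
touch True z err 0.0013074652243645207
t 60.8417
62.3917
0.78 [309. 111. 353. 149.]
0.67 [241.   0. 357. 394.]
0.64 [304.  23. 352.  77.]
```

View pics/w3.png

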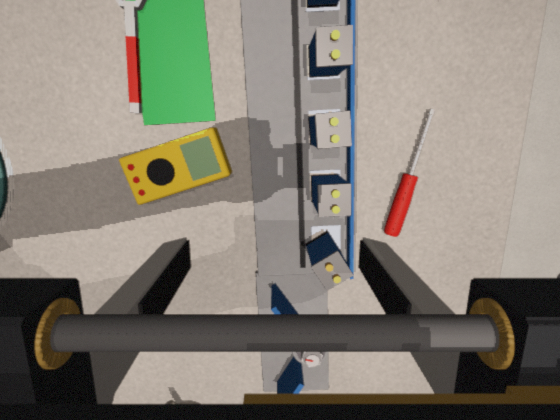

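Run:
```python
from h import *
import pickle
o0=np.array([-1.2092,1.2092,-1.2092]); ctrl.reach([.56,-.16,.36],o0); ctrl.wait(.1)
m=vision.camera_model("wrist"); im=vision.camera("wrist"); cv2.imwrite("pics/w4.png",im); r=vision.regions_of("N1","wrist"); r2=vision.regions_of("T1","wrist"); pickle.dump((m,im,r,r2),open("s4.pkl","wb"))
for q in r+r2:
    e=np.array(q["extent"]); print(round(q["confidence"],2),np.round(e))
    rr=[]
    for y in (0,-.09,-.18):
      for w0 in (0,.4,-.4): rr.append(fitcan(m,q["pixels"],[.012,y,w0],True))
    b=max(rr,key=lambda t:t[1]); print("  stand fit",np.round(b[0],4),np.degrees(b[0][2]).round(1),round(b[1],3))
cv2.imwrite("pics/w4c.png",cv2.resize(im[0:320,200:400],(500,800),interpolation=cv2.INTER_CUBIC)[:600]); print(ctrl.current_time())
```

```text
0.95 [312.   2. 357.  28.]
  stand fit [ 0.0116 -0.0031 -0.0201] -1.2 0.945
0.56 [245.   0. 361. 313.]
  stand fit [-0.0487 -0.0418  0.5268] 30.2 0.088
0.91 [391. 175. 453. 241.]
  stand fit [0.012 0.    0.   ] 0.0 0.0
0.9 [316.  50. 359.  93.]
  stand fit [ 0.0116 -0.0931  0.0455] 2.6 0.925
0.73 [135.   1. 211.  10.]
  stand fit [0.012 0.    0.   ] 0.0 0.0
0.67 [304. 128. 361. 171.]
  stand fit [ 0.0078 -0.1897  0.5265] 30.2 0.967
63.325
```

View pics/w4c.png

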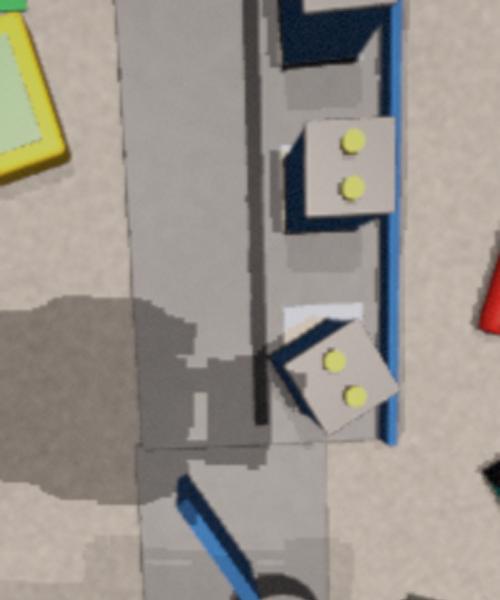

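Run:
```python
from h import *
import h, pickle
q=[.0078,-.1897]; a=D(30.2); t=[.012,-.184]
for rep in (True,False):
    h.REP0=rep
    J=[ctrl.inverse_kinematics(*gp([*q,z],a,0)) for z in (.2,.09)]+[ctrl.inverse_kinematics(*gp([*t,.09],0,0))]
    print(rep,[None if j is None else np.round(j,2).tolist() for j in J])
h.REP0=True
ctrl.reach(*gp([*q,.2],a,0)); print(ctrl.move_straight(*gp([*q,.09],a,0),.1,f_stop=10)); ctrl.grasp(30); print(ctrl.current_width())
ctrl.move_straight(*gp([*q,.10],a,0),.06); ctrl.move_straight(*gp([*t,.10],0,0),.03); ctrl.wait(.2)
print("touch",ctrl.move_straight(*gp([*t,.085],0,0),.03,f_stop=5),ctrl.current_position()[2]-.071)
ctrl.let_go(); ctrl.move_straight(*gp([*t,.2],0,0),.15)
o0=np.array([-1.2092,1.2092,-1.2092]); ctrl.reach([.56,-.16,.36],o0); ctrl.wait(.1)
m=vision.camera_model("wrist"); im=vision.camera("wrist"); cv2.imwrite("pics/w5.png",im); r=vision.regions_of("N1","wrist")+vision.regions_of("T1","wrist"); pickle.dump((m,im,r),open("s5.pkl","wb"))
for qq in r:
    e=np.array(qq["extent"])
    if e[0]<290 or e[2]>375: continue
    b=max([fitcan(m,qq["pixels"],[.012,y,0],True) for y in (0,-.09,-.18)],key=lambda t:t[1]); print("stand fit",np.round(b[0],4),np.degrees(b[0][2]).round(1),round(b[1],3))
print(ctrl.current_time())
```

```text
True [[0.83, 0.71, -1.06, 1.55, 0.64, 1.26, 1.82], [0.79, 0.83, -0.97, 1.63, 0.76, 1.1, 1.75], [0.73, 0.79, -0.89, 1.63, 0.68, 1.06, 1.26]]
False [[0.52, 0.54, -0.54, 1.56, 0.29, 1.13, -1.08], [0.49, 0.65, -0.49, 1.64, 0.36, 0.94, -1.13], [0.42, 0.64, -0.4, 1.64, 0.3, 0.92, -1.62]]
False
0.041574371407563114
touch True -0.0006934258372171126
stand fit [ 0.0109 -0.0045  0.0327] 1.9 0.96
stand fit [ 0.0112 -0.0929  0.0162] 0.9 0.929
stand fit [ 0.0125 -0.1848 -0.0263] -1.5 0.958
71.9333
```

Run:
```python
from h import *
import pickle
o0=np.array([-1.2092,1.2092,-1.2092])
ctrl.reach([.6,-.33,.26],o0); ctrl.wait(.2); m=vision.camera_model("wrist"); a=(m,vision.camera("wrist"),vision.regions_of("hexhead","wrist"),vision.pinpoint("hexhead","wrist"))
ctrl.reach([.45,.10,.32],o0); ctrl.wait(.2); m=vision.camera_model("wrist"); b=(m,vision.camera("wrist"),vision.regions_of("wrench","wrist"),vision.pinpoint("wrench","wrist"),vision.pinpoint("wrench_mid","wrist"))
pickle.dump((a,b),open("s6.pkl","wb")); print(ctrl.current_time())
rc=pj(a[0],W([[-.02,-.35,z] for z in (.06,.076,.083)])); print("pred axis px",rc.round(1).tolist(),a[3][:2],[q["extent"] for q in a[2]])
print([q["extent"] for q in b[2]],b[3],b[4]); print("wrench",[bp(b[0],q["centre"],.003)[0].round(4) for q in b[3]],[bp(b[0],q["centre"],.01)[0].round(4) for q in b[4]])
r,c=rc[1].astype(int); A=cv2.resize(a[1][r-40:r+40,c-50:c+50],(500,400),interpolation=cv2.INTER_CUBIC)
q=b[2][0]["extent"]; l,t=max(0,int(q[0])-15),max(0,int(q[1])-15); B=b[1][t:int(q[3])+15,l:int(q[2])+15]; f=400/B.shape[0]; B=cv2.resize(B,None,fx=f,fy=f); print("crop",l,t,f,r,c)
cv2.imwrite("pics/w6.png",np.hstack([A,B])[:,:800])
```

```text
75.1833
pred axis px [[145.7, 289.3], [146.7, 289.9], [147.1, 290.2]] [{'centre': [147.2, 293.3], 'confidence': 0.84}] [[273.0, 125.8, 315.2, 167.2]]
[[186.5, 41.4, 228.3, 184.2], [319.9, 9.5, 448.5, 392.7]] [{'centre': [62.6, 210.0], 'confidence': 0.68}, {'centre': [134.0, 402.5], 'confidence': 0.37}] [{'centre': [124.6, 210.3], 'confidence': 0.98}]
wrench [array([0.3627, 0.2502, 0.003 ]), array([0.6317, 0.1556, 0.003 ])] [array([0.3607, 0.1687, 0.01  ])]
crop 171 26 2.3121387283236996 146 289
```

View pics/w6.png

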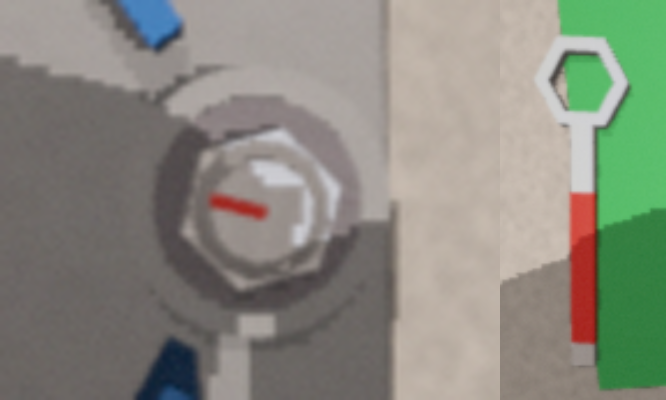

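```bash
cat >> h.py <<'E'
def wpts(p,r=.023/np.cos(np.pi/6),z0=.003,z1=.017):
    a=np.radians(np.arange(30,390,60)); ring=np.c_[r*np.cos(a),r*np.sin(a)]; hd=np.array([[-.022,-.007],[-.022,.007],[-.164,.007],[-.164,-.007]])
    return [W([(*u,z) for u in P for z in (z0,z1)],p) for P in (ring,hd)]
def fitwrench(m,mask,p0,**k):
    M=cv2.resize(mask.astype(np.uint8),(2240,1680),interpolation=cv2.INTER_NEAREST)>0
    def f(p):
        H=np.any([hullmask(m,P) for P in wpts(p,**k)],axis=0); return 1-(H&M).sum()/(H|M).sum()
    r=minimize(f,p0,method='Nelder-Mead',options=dict(initial_simplex=np.array(p0)+np.array([[0,0,0],[.008,0,0],[0,.008,0],[0,0,.1]]),xatol=1e-4,fatol=1e-4)); return r.x,1-r.fun
E
python3 - <<'E'
from h import *
import pickle
a,b=pickle.load(open("s6.pkl","rb")); m=b[0]; mk=b[2][0]["pixels"].astype(np.uint8)
cn,hi=cv2.findContours(mk,cv2.RETR_CCOMP,cv2.CHAIN_APPROX_NONE); big=max(cn,key=len); full=np.zeros_like(mk); cv2.drawContours(full,[big],-1,1,-1)
print("holes",[len(c) for c in cn],full.sum()); print(fitwrench(m,full>0,[.362,.25,np.pi/2]))
im=b[1].astype(int); red=(im[...,2]-np.maximum(im[...,0],im[...,1])>60); red[:, :150]=0; red[:,260:]=0; red[200:]=0
X=bp(m,np.argwhere(red),.017)[:,:2]; mu=X.mean(0); u=np.linalg.svd(X-mu)[2][0]; u*=np.sign(u[1]); print("red",mu,np.degrees(np.arctan2(u[1],u[0])),np.ptp((X-mu)@u))
# hole: greenish / table pixels inside outline
g=cv2.cvtColor(b[1],cv2.COLOR_BGR2HSV)
for c,h_ in zip(cn,hi[0]):
    if h_[3]>=0: print("hole ctr",bp(m,c[:,0,::-1].mean(0),.010))
E
```

```text
holes [316, 77] 2471
(array([0.35983861, 0.25000286, 1.5298731 ]), np.float64(0.9594131426457897))
red [0.35539224 0.14677829] 87.95052609431261 0.08891919996096873
hole ctr [[0.35977048 0.25076535 0.01      ]]
```

```bash
cat >> h.py <<'E'
HEX=np.array([.6175,-.2832])
def wr(psi,zu,L=.09,c=None):
    """TCP pose (rep pi) holding wrench with underside at zu, world yaw rack+psi, ring over HEX"""
    h=rack[2]+psi; c=HEX if c is None else c
    return np.array([c[0]-L*np.cos(h),c[1]-L*np.sin(h),zu+.003]), ori(h+np.pi,0)
E
python3 - <<'E'
from h import *
import pickle
c=[.3598,.2504]; w=1.535; 
A=lambda z: wr(w-rack[2],z,c=c)
ctrl.let_go(); ctrl.reach(*A(.12)); print(np.round(ctrl.current_joint_positions(),2)); print(ctrl.move_straight(*A(.003),.08,f_stop=8),ctrl.current_position()); 
ctrl.grasp(60); print("w",ctrl.current_width()); ctrl.move_straight(*A(.15),.12); print("w",ctrl.current_width())
P=wr(D(-15.6),.17); ctrl.reach(*P); ctrl.wait(.3); print(np.round(ctrl.current_joint_positions(),2),ctrl.current_time())
m=vision.camera_model("wrist"); im=vision.camera("wrist"); r=vision.regions_of("wrench","wrist"); pickle.dump((m,im,r),open("s7.pkl","wb")); cv2.imwrite("pics/w7.png",im)
print([(round(q["confidence"],2),q["extent"]) for q in r]); print("pred ring px",pj(m,[[*HEX,.17],[*HEX,.184],[*HEX,.076]]).round(1).tolist())
E
```

```text
[ 0.49  0.24 -1.08  2.21  0.29  0.83 -0.81]
False [0.35682874 0.16049162 0.00629129]
w 0.01333600970786469
w 0.013285219799077456
[ 1.06  0.53 -0.88  1.71  0.45  1.11 -1.75] 82.4833
[(0.65, [219.5, 20.3, 332.3, 378.6])]
pred ring px [[83.1, 273.3], [79.6, 273.2], [97.5, 273.5]]
```

View pics/w7.png

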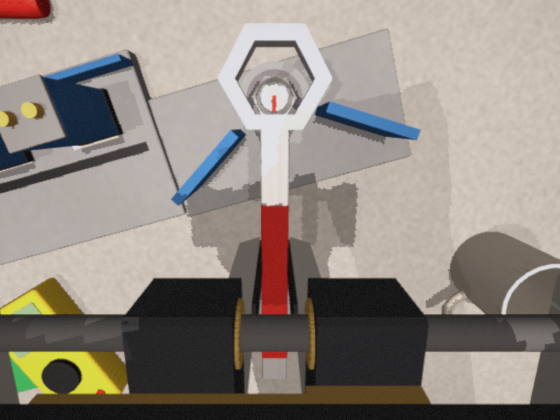

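Run:
```python
from h import *
import pickle
m,im,r=pickle.load(open("s7.pkl","rb")); hsv=cv2.cvtColor(im,cv2.COLOR_BGR2HSV); 
mk=((hsv[...,2]>195)&(hsv[...,1]<40)).astype(np.uint8); mk[126:]=0; mk[:15]=0; mk[:,:205]=0; mk[:,345:]=0
n,l,st,_=cv2.connectedComponentsWithStats(mk); k=st[1:,4].argmax()+1; mk=(l==k).astype(np.uint8); print(st[k])
cn,hi=cv2.findContours(mk,cv2.RETR_CCOMP,cv2.CHAIN_APPROX_NONE)
inner=max([c for c,h_ in zip(cn,hi[0]) if h_[3]>=0],key=len); outer=max([c for c,h_ in zip(cn,hi[0]) if h_[3]<0],key=cv2.contourArea)
def fit(cont,apo,z,p0):
    M=np.zeros((1680,2240),np.uint8); cv2.fillPoly(M,[np.round((cont[:,0]+.5)*4-.5).astype(np.int32)],1); M=M>0; a=np.radians(np.arange(30,390,60))
    def f(p):
        R=(apo+p[3])/np.cos(np.pi/6); H=hullmask(m,W(np.c_[R*np.cos(a),R*np.sin(a),np.full(6,z)],p[:3])); return 1-(H&M).sum()/(H|M).sum()
    s=minimize(f,p0,method='Nelder-Mead',options=dict(initial_simplex=np.array(p0)+np.array([[0]*4,[.004,0,0,0],[0,.004,0,0],[0,0,.08,0],[0,0,0,.002]]),xatol=5e-5,fatol=1e-4)); return s.x,1-s.fun
p0=[*HEX,rack[2]+D(-15.6),0]
for nm,c,apo in (("inner",inner,.0162),("outer",outer,.023)):
    for z in (.184,):
        x,v=fit(c,apo,z,p0); print(nm,np.round(x[:2]-HEX,4),np.degrees(x[2]-p0[2]).round(1),round(x[3]*1e3,2),round(v,3))
h=p0[2]; print("dir",np.cos(h),np.sin(h))
# red mark
red=((im[...,2].astype(int)-im[...,:2].max(2))>60); red[:85]=0; red[118:]=0; red[:,255:295]&=True; red[:,:255]=0; red[:,295:]=0
P=bp(m,np.argwhere(red),.083)[:,:2]; print("mark",red.sum(),np.argwhere(red).min(0),np.argwhere(red).max(0)); u=np.linalg.svd(P-P.mean(0))[2][0]; print("mark ctr rel HEX",P.mean(0)-HEX,"len",np.ptp((P-P.mean(0))@u),"ang",np.degrees(np.arctan2(u[1],u[0])-rack[2]))
```

```text
[ 205   15  140  111 7908]
inner [ 0.0005 -0.0009] 0.2 0.37 0.989
outer [ 0.0033 -0.0008] -2.9 1.55 0.795
dir 0.9753005327820705 -0.22088202904493912
mark 65 [ 95 272] [111 275]
mark ctr rel HEX [-0.00466027  0.00105476] len 0.011580752008620913 ang 163.94282163282307
```

```bash
cat >> h.py <<'E'
OFF=np.array([-.0005,.0009])
def wp(psi,zu): 
    # OFF measured at psi=-15.6: rotate with the wrench
    a=psi-D(-15.6); o=np.array([np.cos(a)*OFF[0]-np.sin(a)*OFF[1],np.sin(a)*OFF[0]+np.cos(a)*OFF[1]])
    return wr(psi,zu,c=HEX+o)
def seat(psi,zt=.061):
    ctrl.move_straight(*wp(psi,.09),.12); ctrl.wait(.15)
    hit=ctrl.move_straight(*wp(psi,zt),.03,f_stop=10); z=ctrl.current_position()[2]-.003
    print("seat",round(np.degrees(psi),1),"hit",hit,"underside",round(z,4),"F",np.round(ctrl.current_wrist_force(),1),"t",round(ctrl.current_time(),1)); return z
def stroke(a,b,z,step=6,fmax=18):
    """turn from psi a to b (deg) in small chords"""
    F0=ctrl.current_wrist_force()
    for p in np.linspace(a,b,int(np.ceil(abs(b-a)/step))+1)[1:]:
        s=ctrl.move_straight(*wp(D(p),z),.06,f_stop=fmax); F=ctrl.current_wrist_force()-F0; h=rack[2]+D(p)
        ft=F[0]*-np.sin(h)+F[1]*np.cos(h); fr=F[0]*np.cos(h)+F[1]*np.sin(h)
        print(f"({p:.0f}: ft {ft:.1f} fr {fr:.1f} fz {F[2]:.1f}{' STOP' if s else ''})",end=" ")
        if s or abs(ft)>fmax: print("stopped"); return p
    print("t",round(ctrl.current_time(),1)); return b
E
python3 - <<'E'
from h import *
z=seat(D(-15.6))
if z<.066: stroke(-15.6,-39,max(z,.061))
cv2.imwrite("pics/w8.png",vision.camera("wrist"))
E
```

```text
seat -15.6 hit False underside 0.0612 F [ 0.2  0.3 -2. ] t 84.7
(-21: ft -0.4 fr 0.2 fz -0.3) (-27: ft 0.4 fr 1.4 fz 0.0) (-33: ft 1.3 fr 1.8 fz -1.5) (-39: ft -0.8 fr 2.5 fz -1.5) t 85.9
```

```bash
cat >> h.py <<'E'
def mark(psi):
    """look through ring from underside .17 height at psi; returns cam angle (deg) from red mark"""
    ctrl.move_straight(*wp(psi,.15),.15); ctrl.wait(.2); m=vision.camera_model("wrist"); im=vision.camera("wrist")
    red=((im[...,2].astype(int)-im[...,:2].max(2))>60); pc=pj(m,[[*HEX,.083]])[0]; k=np.zeros_like(red); r,c=np.round(pc).astype(int); k[max(0,r-22):r+23,c-22:c+23]=1
    px=np.argwhere(red&k); 
    if len(px)<15: print("mark px",len(px)); return None,im
    P=bp(m,px,.083)[:,:2]; u=np.linalg.svd(P-P.mean(0))[2][0]; u*=np.sign(u@(P.mean(0)-HEX)); h=np.degrees(np.arctan2(u[1],u[0])-rack[2])
    cam=(180-h)%360; print("mark px",len(px),"ctr",np.round(P.mean(0)-HEX,4),"cam deg",round(cam,1)); return cam,im
E
python3 - <<'E'
from h import *
ctrl.move_straight(*wp(D(-39),.09),.08)
cam,im=mark(D(29)); cv2.imwrite("pics/w9.png",im); print(ctrl.current_time())
E
```

```text
mark px 74 ctr [-0.0045  0.0018] cam deg 26.8
88.0417
```

Run:
```python
from h import *
cam=26.8
for k in range(2):
    psi=((-cam+30)%60)-30
    if psi<15: psi+=60
    psi=min(psi,38.)
    z=seat(D(psi))
    if z>.066: print("NOT SEATED"); break
    e=stroke(psi,-41,max(z,.061)); ctrl.move_straight(*wp(D(e),.09),.08)
    c,im=mark(D(25)); cv2.imwrite(f"pics/k{k}.png",im)
    if c is None: break
    cam=c
```

```text
seat 33.2 hit True underside 0.0772 F [-0.6 -0.4  2. ] t 89.4
NOT SEATED
```

```bash
cat >> h.py <<'E'
def seat2(psi):
    """seat, searching a little in yaw and position if the ring sits on top of the hex"""
    if seat(psi)<.066: return psi
    for dx,dy,dp in ((0,0,-4),(0,0,4),(.001,0,0),(-.001,0,0),(0,.001,0),(0,-.001,0),(0,0,-7),(0,0,7)):
        q=psi+D(dp); P=wp(q,.0785); ctrl.move_straight(P[0]+[dx,dy,0],P[1],.05)
        P=wp(q,.061); hit=ctrl.move_straight(P[0]+[dx,dy,0],P[1],.03,f_stop=10); z=ctrl.current_position()[2]-.003
        print("try",dx,dy,dp,hit,round(z,4))
        if z<.066: return q
    return None
E
python3 - <<'E'
from h import *
p=seat2(D(33.2)); print(None if p is None else np.degrees(p),ctrl.current_time())
E
```

```text
seat 33.2 hit True underside 0.0605 F [-1.1 -0.5  5.6] t 90.8
33.2 90.775
```

Run:
```python
from h import *
psi=33.2
for k in range(2):
    e=stroke(psi,-41,.062); ctrl.move_straight(*wp(D(e),.09),.08)
    c,im=mark(D(25)); cv2.imwrite(f"pics/k{k}.png",im)
    if c is None or k==1: break
    psi=((-c+30)%60)-30
    if psi<10: psi+=60
    psi=min(psi,38.); p=seat2(D(psi))
    if p is None: break
    psi=np.degrees(p)
print(ctrl.current_width(),ctrl.current_time())
```

```text
(27: ft -0.1 fr -6.2 fz -3.5) (22: ft 0.4 fr -9.5 fz -1.8) (16: ft 0.1 fr -10.2 fz -1.9) (10: ft -0.0 fr -11.1 fz -1.5) (5: ft 0.8 fr -11.4 fz -2.0) (-1: ft 0.2 fr -11.9 fz -0.9) (-7: ft 1.0 fr -12.6 fz -0.7) (-12: ft 1.2 fr -13.1 fz -0.2) (-18: ft 0.7 fr -12.4 fz -0.9) (-24: ft 0.5 fr -13.2 fz -1.4) (-30: ft 0.7 fr -13.3 fz -1.0) (-35: ft 0.9 fr -13.5 fz -1.0) (-41: ft 0.4 fr -14.0 fz -0.7) t 94.7
mark px 71 ctr [-0.0002  0.0048] cam deg 86.8
seat 33.2 hit True underside 0.0777 F [-1.9 -1.1  2.5] t 98.1
try 0 0 -4 False 0.0605
(23: ft 0.5 fr -1.1 fz -1.5) (17: ft 1.7 fr -3.3 fz -2.0) (12: ft 1.1 fr -2.9 fz -1.1) (6: ft 1.9 fr -2.9 fz -0.5) (-0: ft 2.1 fr -4.1 fz -1.2) (-6: ft 2.8 fr -5.2 fz -0.7) (-12: ft 3.7 fr -5.4 fz -0.7) (-18: ft 4.3 fr -6.4 fz -0.9) (-23: ft 4.1 fr -5.7 fz -0.1) (-29: ft 3.8 fr -7.0 fz -0.6) (-35: ft 4.5 fr -7.2 fz -0.2) (-41: ft 4.8 fr -7.7 fz -0.5) t 102.8
mark px 41 ctr [0.0022 0.0011] cam deg 143.8
0.01314944191909443 104.8333
```

Run:
```python
import h; from h import *
h0=rack[2]+D(-15.6); h.OFF=OFF-.001*np.array([np.cos(h0),np.sin(h0)])
p=seat2(D(34))
if p is not None:
    psi=np.degrees(p); e=stroke(psi,-41,.062,fmax=20); print(e, "F",ctrl.current_wrist_force().round(1),ctrl.current_moment().round(2))
```

```text
seat 34.0 hit True underside 0.0636 F [ 0.1 -1.1  4.5] t 106.5
(28: ft 0.4 fr -2.1 fz 1.0) (22: ft 1.2 fr -4.6 fz 0.6) (17: ft 1.7 fr -5.5 fz -0.0) (11: ft 2.1 fr -7.3 fz 1.0) (5: ft 1.5 fr -7.0 fz 1.4) (-1: ft 2.6 fr -6.8 fz 1.0) (-6: ft -3.2 fr -7.5 fz 0.1) (-12: ft -10.8 fr -5.4 fz 1.2) (-18: ft -16.4 fr -6.9 fz 0.9) (-24: ft -17.6 fr -8.0 fz 1.7) (-29: ft 4.8 fr -1.7 fz 1.6 STOP) stopped
-29.46153846153846 F [0.7 4.  6.1] [ 1.   -0.15  0.04]
```

Run:
```python
from h import *
a=vision.camera("wrist"); b=vision.camera("side")
cv2.imwrite("pics/v12.png",np.hstack([cv2.resize(a[:360,120:440],(400,450)),cv2.resize(b[170:290,250:390],(400,343))[:450] if 0 else cv2.resize(b[150:307,250:390],(400,450))]))
print(ctrl.current_width(),ctrl.current_position(),ctrl.current_time())
```

```text
0.013229341534932089 [ 0.53404194 -0.24228269  0.06439332] 109.7917
```

View pics/v12.png

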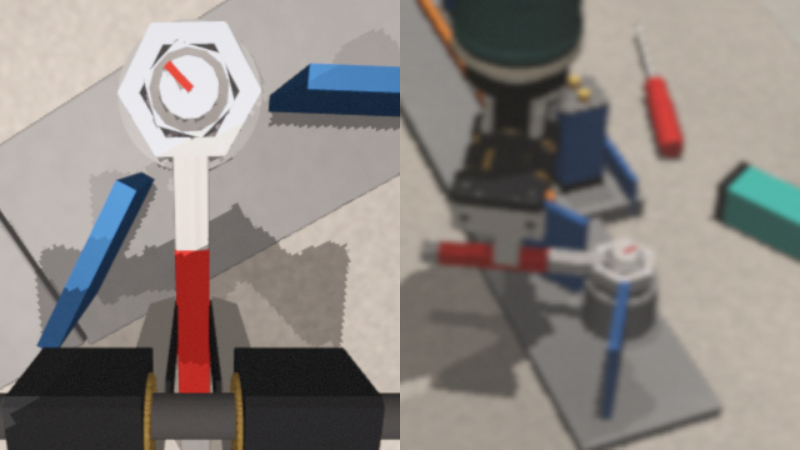

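Run:
```python
import h; from h import *
ctrl.move_straight(*wp(D(-29),.09),.08); c,im=mark(D(13)); cv2.imwrite("pics/k3.png",im)
if c: 
    psi=((-c+30)%60)-30; p=seat2(D(psi)); print(psi,p)
    if p is not None:
        e=stroke(np.degrees(p),np.degrees(p)-24,.0615,step=2,fmax=14); print(e,ctrl.current_wrist_force().round(1))
```

```text
mark px 75 ctr [0.0043 0.0031] cam deg 142.8
seat -22.8 hit False underside 0.0612 F [-3.5  0.5  3.5] t 113.5
-22.780550760934744 -0.3975956161960109
(-25: ft -0.1 fr -0.9 fz -0.8) (-27: ft -1.0 fr -0.9 fz -1.3) (-29: ft -1.1 fr -0.6 fz -1.5) (-31: ft -0.8 fr -1.4 fz -0.0) (-33: ft -1.0 fr -2.8 fz -0.5) (-35: ft -1.1 fr -3.6 fz 0.2) (-37: ft -0.6 fr -2.9 fz -0.9) (-39: ft -1.1 fr -3.5 fz -1.2) (-41: ft -1.4 fr -3.3 fz -0.9) (-43: ft -0.7 fr -3.6 fz -1.0) (-45: ft -1.3 fr -3.4 fz -0.1) (-47: ft -9.1 fr -6.6 fz 3.8) t 116.5
-46.780550760934744 [-14.6  -1.5   7.3]
```

Run:
```python
import h; from h import *
ctrl.move_straight(*wp(D(-40),.062),.05); ctrl.move_straight(*wp(D(-40),.15),.1)
c,im=mark(D(-40)); c2,im2=mark(D(10))
cv2.imwrite("pics/v13.png",np.hstack([cv2.resize(im[:260,160:400],(400,433)),cv2.resize(im2[:260,160:400],(400,433))])); print(ctrl.current_time(),ctrl.current_width())
```

```text
mark px 78 ctr [0.0043 0.0029] cam deg 143.5
mark px 76 ctr [0.0043 0.0031] cam deg 144.2
119.7167 0.012754170473871687
```

View pics/v13.png

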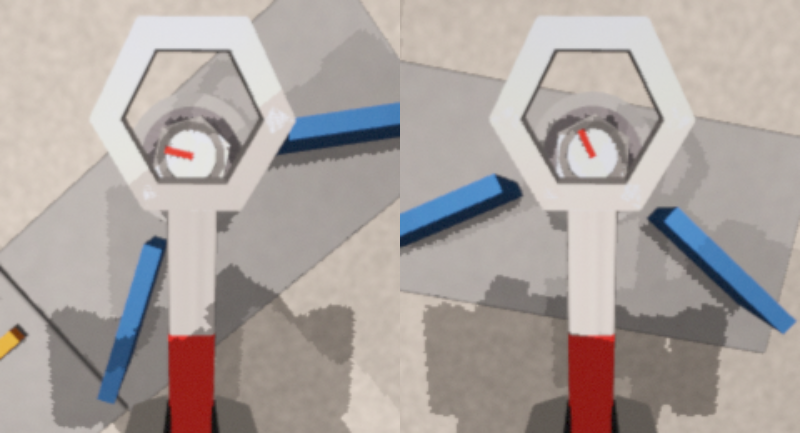

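```bash
cat >> h.py <<'E'
def ringfit(m,im,p0,z):
    hsv=cv2.cvtColor(im,cv2.COLOR_BGR2HSV); mk=((hsv[...,2]>175)&(hsv[...,1]<45)).astype(np.uint8); rc=pj(m,[[p0[0],p0[1],z]])[0]
    # hole: component of non-ring containing hole centre, via contour of bright ring
    r0=int(rc[0]); mk[max(0,r0+48):]=0; mk[:, :int(rc[1])-75]=0; mk[:,int(rc[1])+75:]=0
    cn,hi=cv2.findContours(mk,cv2.RETR_CCOMP,cv2.CHAIN_APPROX_NONE); I=[c for c,q in zip(cn,hi[0]) if q[3]>=0]
    cont=cv2.convexHull(max(I,key=cv2.contourArea)); M=np.zeros((1680,2240),np.uint8); cv2.fillPoly(M,[np.round((cont[:,0]+.5)*4-.5).astype(np.int32)],1); M=M>0; a=np.radians(np.arange(30,390,60))
    def f(p):
        R=(.0162+p[3])/np.cos(np.pi/6); H=hullmask(m,W(np.c_[R*np.cos(a),R*np.sin(a),np.full(6,z)],p[:3])); return 1-(H&M).sum()/(H|M).sum()
    s=minimize(f,[*p0,0],method='Nelder-Mead',options=dict(initial_simplex=np.array([*p0,0])+np.array([[0]*4,[.004,0,0,0],[0,.004,0,0],[0,0,.08,0],[0,0,0,.002]]),xatol=5e-5,fatol=1e-4)); return s.x,1-s.fun
E
python3 - <<'E'
import h; from h import *
import pickle
m,im,_=pickle.load(open("s7.pkl","rb")); x,v=ringfit(m,im,[*HEX,rack[2]+D(-15.6)],.184); cam=-m["R"].T@m["t"]
def rep(x,v,p,z): hh=p[2]; d=x[:2]-p[:2]; print("along",round((d@[np.cos(hh),np.sin(hh)])*1e3,2),"lat",round((d@[-np.sin(hh),np.cos(hh)])*1e3,2),"yaw",np.degrees(x[2]-hh).round(2),"apo",round(x[3]*1e3,2),round(v,3),"z if apo .0162+.37:",round(cam[2]-(cam[2]-z)*(.01657/(.0162+x[3])),4))
rep(x,v,[*HEX,rack[2]+D(-15.6)],.184)
m=vision.camera_model("wrist"); im=vision.camera("wrist"); cam=-m["R"].T@m["t"]; pos=ctrl.current_position()
pp=[*(pos[:2]+.09*np.array([np.cos(rack[2]+D(10)),np.sin(rack[2]+D(10))])),rack[2]+D(10)]; zt=pos[2]-.003+.014
x,v=ringfit(m,im,pp,zt); rep(x,v,pp,zt); print(zt,ctrl.current_ee_rot(),ori(rack[2]+D(10)+np.pi,0))
E
```

```text
along 0.77 lat -0.68 yaw 0.7 apo 0.36 0.986 z if apo .0162+.37: 0.1839
along 3.41 lat -1.22 yaw -1.35 apo 1.62 0.986 z if apo .0162+.37: 0.1759
0.1640832242610059 [-0.23666636  2.10263224 -2.10306887] [-0.23660244  2.10287139 -2.10287139]
```

Run:
```python
import h; from h import *
import pickle
S=pickle.load(open("survey.pkl","rb")); im=S[0]["im"].astype(int); g=(im[...,1]-np.maximum(im[...,0],im[...,2])>30).astype(np.uint8); g[200:]=0
n,l,st,_=cv2.connectedComponentsWithStats(g); k=st[1:,4].argmax()+1; X=bp(S[0]["m"],np.argwhere(l==k),.003)[:,:2]; r=cv2.minAreaRect((X*1000).astype(np.float32)); print(r)
c=np.array(r[0])/1000; yaw=np.radians(r[2]); yaw=(yaw+np.pi/4)%(np.pi/2)-np.pi/4; w=yaw+np.pi/2; print("mat",c,np.degrees(yaw))
tgt=c+.07*np.array([np.cos(w),np.sin(w)]); np.save("mat.npy",[*tgt,w])
ctrl.move_straight(*wp(D(10),.18),.15)
A=lambda z,L=.09: wr(w-rack[2],z,c=tgt,L=L)
ctrl.reach(*A(.12)); print("t",ctrl.current_time()); print(ctrl.move_straight(*A(.003),.06,f_stop=5),ctrl.current_position()[2],np.round(ctrl.current_wrist_force(),1))
ctrl.let_go(); ctrl.wait(.3); ctrl.move_straight(*A(.06),.12)
# back off and look
o0=np.array([-1.2092,1.2092,-1.2092]); ctrl.reach([.45,.10,.32],o0); ctrl.wait(.2); m=vision.camera_model("wrist"); im=vision.camera("wrist"); q=vision.regions_of("wrench","wrist"); cv2.imwrite("pics/w14.png",im); pickle.dump((m,im,q),open("s8.pkl","wb"))
mk=q[0]["pixels"].astype(np.uint8); cn,_=cv2.findContours(mk,cv2.RETR_EXTERNAL,cv2.CHAIN_APPROX_NONE); full=np.zeros_like(mk); cv2.drawContours(full,[max(cn,key=len)],-1,1,-1)
print(q[0]["extent"],fitwrench(m,full>0,[*tgt,w]),tgt,w,ctrl.current_time())
```

```text
((406.8426208496094, 191.82766723632812), (109.79940795898438, 239.50784301757812), 3.587756633758545)
mat [0.40684262 0.19182767] 3.5877566337585476
t 121.9083
True 0.02041320884190122 [0.  0.4 1.6]
[221.0, 27.5, 261.0, 172.9] (array([0.40107325, 0.26633439, 1.63394346]), np.float64(0.9545199039296847)) [0.40246221 0.26169048] 1.6334144928142516 126.8583
```

View pics/w14.png

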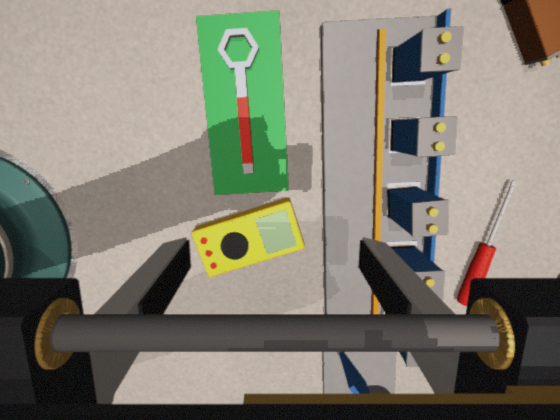

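Run:
```python
import h; from h import *
c=np.array([.4011,.2663]); w=1.634
A=lambda z,dz=0: wr(w-rack[2],z,c=c)
ctrl.reach(*A(.08)); P=A(.0008); print(ctrl.move_straight(*P,.06,f_stop=8),ctrl.current_position()[2]); zg=ctrl.current_position()[2]-.003
ctrl.grasp(60); print("w",ctrl.current_width(),"TCP-underside",zg); ctrl.move_straight(*A(.17),.12)
psi=D(33); P=wr(psi,.17); ctrl.reach(*P); P=wr(psi,.12); ctrl.move_straight(*P,.1); ctrl.wait(.3)
m=vision.camera_model("wrist"); im=vision.camera("wrist"); pos=ctrl.current_position(); zt=pos[2]-zg+.014
x,v=ringfit(m,im,[*HEX,rack[2]+psi],zt); d=x[:2]-HEX; hh=rack[2]+psi
print("off",np.round(d*1e3,2),"yaw",np.degrees(x[2]-hh).round(2),"apo",round(x[3]*1e3,2),round(v,3)); np.save("reg.npy",[*d,zg,x[2]-hh]); cv2.imwrite("pics/w15.png",im); print(ctrl.current_time())
```

```text
False 0.004073006004928822
w 0.01319001382063986 TCP-underside 0.0010730060049288217
off [ 0.56 -0.62] yaw 0.0 apo 0.36 0.989
135.0
```

```bash
cat >> h.py <<'E'
def wp(psi,zu):
    d=np.load("reg.npy"); P=wr(psi,zu,c=HEX-d[:2]); return P[0]+[0,0,d[2]-.003],P[1]
E
python3 - <<'E'
import h; from h import *
zg=np.load("reg.npy")[2]
psi=33; ctrl.move_straight(*wp(D(psi),.09),.1); ctrl.wait(.2)
hit=ctrl.move_straight(*wp(D(psi),.0615),.03,f_stop=6); z=ctrl.current_position()[2]-zg; print(hit,z,ctrl.current_wrist_force().round(1))
if z<.064:
    e=stroke(psi,8,.0615,step=5); e=stroke(8,-16,.0615,step=3,fmax=12)
    print(e,ctrl.current_wrist_force().round(1),ctrl.current_time())
E
```

```text
False 0.061670963053433336 [ 0.3 -0.4 -1.9]
(28: ft -0.1 fr 0.9 fz -0.1) (23: ft -1.0 fr 2.3 fz -0.1) (18: ft 0.6 fr 3.5 fz 0.3) (13: ft -0.5 fr 3.3 fz -0.5) (8: ft 0.8 fr 4.6 fz -0.9) t 138.2
(5: ft -0.5 fr 0.4 fz 1.0) (2: ft -2.2 fr 1.2 fz -0.2) (-1: ft -1.6 fr 1.2 fz 0.7) (-4: ft -2.0 fr 0.8 fz 0.5) (-7: ft -4.8 fr 1.5 fz -0.2) (-10: ft -8.0 fr 1.8 fz -0.7) (-13: ft -12.3 fr 1.9 fz -0.9) stopped
-13.0 [  4.4 -11.3  -3.7] 139.9333
```

Run:
```python
import h; from h import *
ctrl.move_straight(*wp(D(-3),.0615),.05); ctrl.move_straight(*wp(D(-3),.10),.08); c,im=mark(D(-3)); cv2.imwrite("pics/w16.png",im); print(ctrl.current_time())
```

```text
mark px 78 ctr [0.0053 0.0012] cam deg 166.5
141.7667
```

Run:
```python
import h; from h import *
zg=np.load("reg.npy")[2]; psi=7
ctrl.move_straight(*wp(D(psi),.09),.12); ctrl.wait(.2)
hit=ctrl.move_straight(*wp(D(psi),.0615),.03,f_stop=6); z=ctrl.current_position()[2]-zg; print(hit,z)
if z<.064:
    e=stroke(psi,-22,.0615,step=3,fmax=16); ctrl.move_straight(*wp(D(-2),.0615),.05)
ctrl.move_straight(*wp(D(-2),.10),.08); c,im=mark(D(-2)); c,im=mark(D(30)); print(ctrl.current_time())
```

```text
True 0.06423975466702905
mark px 80 ctr [0.0053 0.0012] cam deg 167.1
mark px 80 ctr [0.0054 0.0012] cam deg 168.1
145.725
```

Run:
```python
import h; from h import *
zg=np.load("reg.npy")[2]; psi=11
ctrl.move_straight(*wp(D(psi),.09),.12); ctrl.wait(.3)
hit=ctrl.move_straight(*wp(D(psi),.0615),.025,f_stop=9); z=ctrl.current_position()[2]-zg; print(hit,z)
if z<.066:
    e=stroke(psi,-22,max(z,.0615),step=3,fmax=18); print(ctrl.current_wrist_force().round(1))
    m=vision.camera_model("wrist"); im=vision.camera("wrist"); 
    ctrl.move_straight(*wp(D(-4),.0615),.05)
ctrl.move_straight(*wp(D(-4),.10),.08); c,im2=mark(D(0)); print(ctrl.current_time())
cv2.imwrite("pics/v15.png",np.hstack([cv2.resize(im[:300,140:400],(390,450)),cv2.resize(im2[:300,140:400],(390,450))]))
```

```text
False 0.061674678400912925
(8: ft 0.3 fr 0.2 fz -1.6) (5: ft -2.0 fr -0.2 fz -1.3) (2: ft -2.4 fr -0.5 fz -1.7) (-1: ft -1.4 fr -1.4 fz -1.4) (-4: ft -0.5 fr -1.6 fz -1.7) (-7: ft -1.0 fr -1.7 fz -2.9) (-10: ft -0.6 fr -3.2 fz -2.0) (-13: ft -0.8 fr -2.6 fz -2.2) (-16: ft -0.5 fr -2.4 fz -3.1) (-19: ft -0.9 fr -2.2 fz -1.6) (-22: ft -0.7 fr -3.4 fz -2.4) t 150.8
[-7.5 -0.9  2. ]
mark px 78 ctr [0.0053 0.0011] cam deg 167.9
152.9083
```

View pics/v15.png

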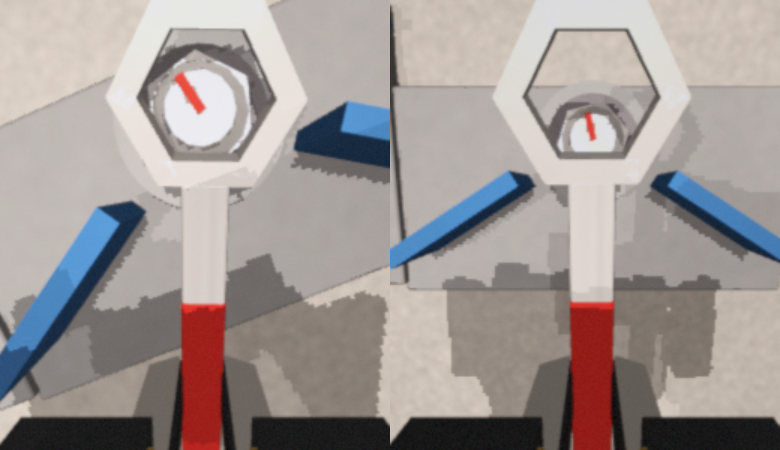

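Run:
```python
import h; from h import *
import pickle
*tgt,w=np.load("mat.npy"); A=lambda z: wr(w-rack[2],z,c=np.array(tgt))
ctrl.move_straight(*wp(D(0),.18),.15); ctrl.reach(*A(.12)); print(ctrl.move_straight(*A(.003),.05,f_stop=4),ctrl.current_position()[2])
ctrl.let_go(); ctrl.wait(.3); ctrl.move_straight(*A(.10),.12)
o0=np.array([-1.2092,1.2092,-1.2092]); ctrl.reach([.47,.04,.38],o0); ctrl.wait(.2); m=vision.camera_model("wrist"); im=vision.camera("wrist"); cv2.imwrite("pics/w17.png",im)
q=vision.regions_of("wrench","wrist"); N=vision.regions_of("N1","wrist")
mk=q[0]["pixels"].astype(np.uint8); cn,_=cv2.findContours(mk,cv2.RETR_EXTERNAL,cv2.CHAIN_APPROX_NONE); full=np.zeros_like(mk); cv2.drawContours(full,[max(cn,key=len)],-1,1,-1)
print("wrench",fitwrench(m,full>0,[*tgt,w]),tgt,w)
for k in N:
    b=max([fitcan(m,k["pixels"],[.012,y,0],True) for y in (.178,.088,0,-.09,-.18)],key=lambda t:t[1]); print("can",np.round(b[0],4),np.degrees(b[0][2]).round(1),round(b[1],3))
print(ctrl.current_time())
s=vision.camera("scene"); cv2.imwrite("pics/v16.png",np.hstack([cv2.resize(im,(440,330)),cv2.resize(s[130:300,120:480],(360,330))]))
```

```text
True 0.01798000114431101
wrench (array([0.40090709, 0.27041401, 1.63603382]), np.float64(0.7609751390988325)) [np.float64(0.40246221316008396), np.float64(0.26169047585775096)] 1.6334144928142516
can [ 0.0115 -0.0055  0.0246] 1.4 0.961
can [0.0125 0.0884 0.0284] 1.6 0.956
160.825
```

View pics/v16.png

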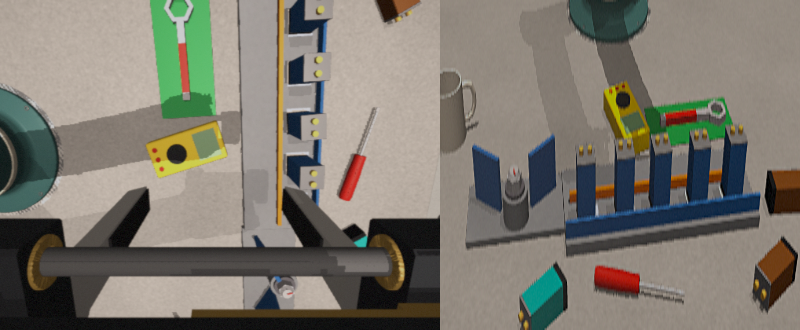

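Run:
```python
from h import *
o0=np.array([-1.2092,1.2092,-1.2092])
for y in (.14,-.16):
    ctrl.reach([.54,y,.36],o0); ctrl.wait(.15); m=vision.camera_model("wrist"); im=vision.camera("wrist"); N=vision.regions_of("N1","wrist")+vision.regions_of("T1","wrist")
    for k in N:
        b=max([fitcan(m,k["pixels"],[.012,yy,0],True) for yy in (.178,.088,0,-.09,-.18)],key=lambda t:t[1])
        if b[1]>.6: print("can",np.round(b[0],4),np.degrees(b[0][2]).round(1),round(b[1],3))
print(ctrl.current_time())
```

```text
can [ 0.0111 -0.0053  0.0755] 4.3 0.953
can [0.0124 0.088  0.0049] 0.3 0.965
can [ 0.0118 -0.0931 -1.5135] -86.7 0.952
can [ 0.0115  0.1771 -0.0206] -1.2 0.955
can [ 0.0109 -0.0043  0.0498] 2.9 0.969
can [ 0.0129 -0.1848  0.0202] 1.2 0.954
can [ 0.012  -0.0928  0.0298] 1.7 0.961
163.2
```

```bash
python3 -c "
from workcell import ctrl
ctrl.job_done(); print(ctrl.current_time())"
```

```text
the job is handed in; nothing more can be done
the job is handed in; nothing more can be done
```

The job is handed in at about 163 s on the robot's clock. All five capacitors stand in the lane, the hex head was turned to its stop with the wrench, and the wrench is back on the mat.

**Capacitors:** I stood up the three tipped ones. Standing up its neighbour knocked the one at y = -176 about 30° askew, so I regripped it and set it square. In the last views all five had foot x between 10.9 and 12.9 mm. Each was within about 4° of square, which is close to the scatter of that measurement.

**Hex head and sill:**
- I turned the head in short, reseated strokes. The wrench tilted in the grip twice and rode up on the hex. The first time I laid it down and regripped it. The second time came after the final stroke, so I finished with it tilted.
- On the last properly seated stroke the resistance rose steadily to 12 N at 90 mm (about 1.1 N m). It began where the 3.0 rad stop should be, allowing for play and flex.
- The camera reading of the red mark disagrees slightly: 166.5–168° against 171.9° at the stop. Earlier readings also came out about 3° low, so I trust the force.
- A second press to confirm the stop did not work because the ring was on top of the hex. The head's reading did not change, and the sill is visibly up.

**Wrench and the rest:** The wrench was knocked aside once during the run, and I found it again in the camera. It now lies flat on the green mat. The model fit in that last view was poor (0.76) because the ring was cut off by the picture edge, but the picture shows it on the mat. The meter, mug, screwdriver and look-alike capacitors were never touched.

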